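Jack the stacked ring trays up to the mark

TASK

Load the screw jack on the goldsmith's bench: put every ring tray there is on the jack's platform in one straight, centred pile, each turned end for end from the one under it so that it stacks on the ledges instead of nesting into the rings. Then take the crank handle from its cork mat, fit it down on the jack's square shaft, hold its knob and wind clockwise until the platform's top is level with the red mark (to within 3 mm), then lift the crank off and stand it back on the middle of its mat. Keep the trays upright, do not overshoot the mark by more than a centimetre and leave the other things on the bench alone.

Things in the scene. Friction and masses are not known exactly. Their poses are not given: they have to be found in the camera images.
- tray_a_mid (a point): centre (half-way up, 23 mm above its feet's undersides) of a loose white plastic stack-nest ring tray, 120 x 66 x 46 mm, 0.2 kg; may be absent. x along the 120 mm length to its one orange end, y across the 66 mm, z up. Walls 3 mm, from 16 to 46 mm up. Four 16 mm feet, 10 mm square, at x +46 and -22, y +-22 mm; ledges inside, 4 mm below the rim, at x -46 and +22, y +-22 mm.
- tray_a_front (a point): middle of the orange end of the white tray, 58 mm along its x from its centre. Set on another tray the same way round, a tray nests (feet drop inside, 30 mm higher than the one below); turned end for end, orange end over plain end, its feet stand on the other's ledges and it stacks 42 mm higher. Grip it across the 66 mm, from above, at mid-length
- tray_b_mid (a point): centre (half-way up, 23 mm above its feet's undersides) of a loose blue plastic stack-nest ring tray, 120 x 66 x 46 mm, 0.2 kg; may be absent. x along the 120 mm length to its one orange end, y across the 66 mm, z up. Walls 3 mm, from 16 to 46 mm up. Four 16 mm feet, 10 mm square, at x +46 and -22, y +-22 mm; ledges inside, 4 mm below the rim, at x -46 and +22, y +-22 mm.
- tray_b_front (a point): middle of the orange end of the blue tray, 58 mm along its x from its centre. Set on another tray the same way round, a tray nests (feet drop inside, 30 mm higher than the one below); turned end for end, orange end over plain end, its feet stand on the other's ledges and it stacks 42 mm higher. Grip it across the 66 mm, from above, at mid-length
- tray_c_mid (a point): centre (half-way up, 23 mm above its feet's undersides) of a loose green plastic stack-nest ring tray, 120 x 66 x 46 mm, 0.2 kg; may be absent. x along the 120 mm length to its one orange end, y across the 66 mm, z up. Walls 3 mm, from 16 to 46 mm up. Four 16 mm feet, 10 mm square, at x +46 and -22, y +-22 mm; ledges inside, 4 mm below the rim, at x -46 and +22, y +-22 mm.
- tray_c_front (a point): middle of the orange end of the green tray, 58 mm along its x from its centre. Set on another tray the same way round, a tray nests (feet drop inside, 30 mm higher than the one below); turned end for end, orange end over plain end, its feet stand on the other's ledges and it stacks 42 mm higher. Grip it across the 66 mm, from above, at mid-length
- platform_top (a point): centre of the top face of the jack's bare aluminium platform, 140 x 80 mm, room for just one tray at its foot; x along the 140 mm, pointing to the jack's column (whose drive shaft stands 150 mm along +x), z up. Fixed to the platform and rises with it. A yellow tab at its +x, +y corner shows the height of this top face.
- mark_line (a point): middle height of the red clip on the thin gauge post beside the platform, the set height: the platform's top face (yellow tab) must come level with this point's height. The clip is fixed; it lies 28 to 42 mm above the platform's lowest position
- screw (a joint): turn of the jack's square drive shaft in rad, grows clockwise seen from above; each full clockwise turn raises the platform 10 mm; it stays where it is left; resists with about 0.12 N m; range 0 to 37.7, but the platform stops at 60 mm of lift
- shaft_foot (a point): foot of the vertical square drive shaft, on its axis, on the top face of the jack's green column head (44 x 80 mm, 155 mm above the bench). The shaft stands 44 mm up from here: 16 mm square for 38 mm, then a round cone to 8 mm across. x and y square to its flats, turning with it
- crank_boss (a point): centre of the red 24 mm square block on the loose crank's hub (block 50 to 80 mm above the hub's underside, this point at 67 mm). The crank's x runs from hub along its arm to the knob, z up. Hub 48 mm square, 50 mm tall; arm 18 mm wide, 35 to 47 mm up; 0.48 kg. Stands on its hub. Grip the block across the crank's y to clear the knob
- crank_socket (a point): centre of the hub's underside, mouth of its 19 mm square socket, 48 mm deep, sides along the crank's x and y; fitted, this point sits on shaft_foot, the hub's underside on the column head, flats lined up (any of four ways). Free play 1.5 mm to each side, about 12 degrees each way
- crank_knob (a point): middle of the crank's upright black knob, a freely spinning cylinder 22 mm across, from 50 to 106 mm above the hub's underside (this point at 88 mm), 65 mm along the crank's x from the hub's axis
- mat: round cork mat on the bench, 140 mm across, 4 mm thick, where the crank starts and belongs; origin at the centre of its underside. Fixed
- flux_bottle: white bottle, 44 mm across, 85 mm tall, bystander; origin at the centre of its underside
- pickle_jar: amber jar with a black lid, 56 mm across, 60 mm tall, bystander; origin at the centre of its underside
There are look-alikes about, which are no part of the job. Of the things shaped like the part that bears crank_boss, the dark steel one is meant.

How it is judged:
On the way, in this order (a step that is already met when the one before it is completed fails the run):
1. all the trays present stand piled on the platform, each turned end for end from the one below (((x of tray_a_mid in the frame of platform_top between -0.018 and 0.018 m and y of tray_a_mid in the frame of platform_top between -0.015 and 0.015 m and z of tray_a_mid in the frame of platform_top between 0.018 and 0.028 m) or (x of tray_a_mid in the frame of tray_b_mid between -0.009 and 0.009 m and y of tray_a_mid in the frame of tray_b_mid between -0.007 and 0.007 m and z of tray_a_mid in the frame of tray_b_mid between 0.038 and 0.046 m and x of tray_a_front in the frame of tray_b_mid below -0.04 m) or (x of tray_a_mid in the frame of tray_c_mid between -0.009 and 0.009 m and y of tray_a_mid in the frame of tray_c_mid between -0.007 and 0.007 m and z of tray_a_mid in the frame of tray_c_mid between 0.038 and 0.046 m and x of tray_a_front in the frame of tray_c_mid below -0.04 m)) and ((x of tray_b_mid in the frame of platform_top between -0.018 and 0.018 m and y of tray_b_mid in the frame of platform_top between -0.015 and 0.015 m and z of tray_b_mid in the frame of platform_top between 0.018 and 0.028 m) or (x of tray_b_mid in the frame of tray_a_mid between -0.009 and 0.009 m and y of tray_b_mid in the frame of tray_a_mid between -0.007 and 0.007 m and z of tray_b_mid in the frame of tray_a_mid between 0.038 and 0.046 m and x of tray_b_front in the frame of tray_a_mid below -0.04 m) or (x of tray_b_mid in the frame of tray_c_mid between -0.009 and 0.009 m and y of tray_b_mid in the frame of tray_c_mid between -0.007 and 0.007 m and z of tray_b_mid in the frame of tray_c_mid between 0.038 and 0.046 m and x of tray_b_front in the frame of tray_c_mid below -0.04 m)) and ((x of tray_c_mid in the frame of platform_top between -0.018 and 0.018 m and y of tray_c_mid in the frame of platform_top between -0.015 and 0.015 m and z of tray_c_mid in the frame of platform_top between 0.018 and 0.028 m) or (x of tray_c_mid in the frame of tray_a_mid between -0.009 and 0.009 m and y of tray_c_mid in the frame of tray_a_mid between -0.007 and 0.007 m and z of tray_c_mid in the frame of tray_a_mid between 0.038 and 0.046 m and x of tray_c_front in the frame of tray_a_mid below -0.04 m) or (x of tray_c_mid in the frame of tray_b_mid between -0.009 and 0.009 m and y of tray_c_mid in the frame of tray_b_mid between -0.007 and 0.007 m and z of tray_c_mid in the frame of tray_b_mid between 0.038 and 0.046 m and x of tray_c_front in the frame of tray_b_mid below -0.04 m)) and angle between each of tray_a_mid, tray_b_mid, tray_c_mid's own z axis and vertical below 0.08 rad), for 0.3 s.
2. the crank is fitted fully down on the drive shaft (distance between crank_socket and shaft_foot below 0.008 m and angle between crank_boss's own z axis and vertical below 0.12 rad), for 0.2 s.
3. with the crank on the shaft, the platform is wound level with the mark, the trays still stacked on it (all of step 1 and all of step 2 and z of platform_top in the frame of mark_line between -0.003 and 0.003 m), for 0.3 s.
At the end, for the whole second after the job is handed in: Every tray stands level in one pile on the platform (18 x 15 mm off-centre at most), each end for end, 42 +-4 mm above the one below, within 9 x 7 mm; platform top within 3 mm of the mark; crank upright on its mat, hub within 45 mm of its centre (all of step 1 and z of platform_top in the frame of mark_line between -0.003 and 0.003 m and horizontal distance between crank_socket and mat below 0.045 m and height (world z) of crank_socket below 0.01 m and angle between crank_boss's own z axis and vertical below 0.1 rad); the robot touches nothing.
It fails at once if a bystander (bottle or jar) is moved more than 30 mm (distance of any of flux_bottle, pickle_jar from where it was at the start of the episode above 0.03 m).
It fails at once if a tray is tipped more than 35 degrees (angle between any of tray_a_mid, tray_b_mid, tray_c_mid's own z axis and vertical above 0.61 rad).
It fails at once if the platform is wound more than 12 mm above the mark (z of platform_top in the frame of mark_line above 0.012 m).
Of tray_a, tray_b, tray_c only 2 to 3 are there at a start; the rules pass over those that are not, and their reading is None.
At some moment in a run one of crank may be knocked a few centimetres aside while the robot is not near it.
Once in a run the grip may slacken for a moment while it holds something.
It also fails if it takes over 210 s, if anything falls off the work surface, if the arm or the gripper's body presses on something with over 40 N, if the wrist force passes 120 N, or if a joint passes its speed limit or range.

ROBOT

A 6-joint arm with a two-finger parallel gripper is mounted at the origin on the work surface. World frame = base frame: x ahead of the robot, y to its left, z up, the work surface at z = 0. Lengths are in m, angles in rad, forces in N, time in s.
With the tool pointing down it reaches from about 0.275 to 0.725 m from the base axis. Payload 15.9 kg.
Tool frame: the origin (TCP) lies on the centre line of the jaws, within the pads' length; the fingertips stand nose_length ahead of it and the grasp point (between the pads) lies 8 mm behind it (nose_length is the distance from the TCP to the fingertips, in m); z points along the fingers, y is the line along which they close (so a half turn about z gives the same grasp; the last joint's range is limited). The gripper opens to 85 mm and grips with 20 to 120 N. Pads are 22 mm wide; open, the fingers measure 114 mm over their backs; the gripper's body (76 mm by 85 mm) begins 54 mm behind the grasp point. The pads swing forward as they close: fully open they stand 13 mm farther back than shut.
Start: joints at [1.182, 0.213, -0.034, 1.323, 0, 1.571], TCP at [0.19, 0.463, 0.208] pointing down, gripper open.
Joint ranges: [-2.98, 2.98], [-0.74, 1.72], [-1.14, 1.35], [-2.1, 2.04], [-1.57, 1.44], [-3.14, 3.14]. Speed limits (rad/s): [1.89, 1.89, 2.39, 2.57, 3.14, 3.14].

INTERFACE

Orientations are given as [roll, pitch, yaw] about the fixed x, y, z axes, in that order (R = Rz(yaw) Ry(pitch) Rx(roll)).
In Python, from cell import * gives the robot as it stands. The module is installed in compiled form; this text tells all that it offers.
- The arm moves only by the shell command python3 -m creep 'ROWS' [OPENING] [FORCE]. ROWS is JSON, a list of rows, each a list of 4 numbers: the shift along the tool's x, y, z in units of 30 mm (1.0 is 30 mm), then the turn about the tool's z in degrees. A call has 1 to 20 rows; each row is the pose to reach, as a shift and turn from the pose commanded when the call began, along the tool's axes at that moment; what a row does not reach only later rows make up. A row lasts 1/12 s, in which the tool goes at most 41.7 mm and 7.16 degrees, less where a joint would pass 70% of its speed; a pose out of reach is approached as far as the arm can. A call with a gripper value outside its range is refused whole. OPENING is the opening, from -1 (shut) to 1 (fully open), so that 0 is half open, set as the call begins (- or left out, the last holds). The fingers move at their own pace and stop on an object; FORCE is the grip in N (left out, the last holds). Time passes only in rows, so rows that repeat a pose let the fingers close. It gives the time, the measured TCP pose, the force, the opening and the grip force at its end, in the units of the state.
- sense(): the state, without advancing time (a new reading comes with each control period).
- capture(name): name is "scene" or "top" or "wrist"; returns a dict with "img" (480x640x3 uint8, blue, green, red), "z_map" (480x640 float32, m along the optical axis (not along the pixel's ray), 0 where there is no reading), "mtx" (3x3 intrinsics, pixels), "R" (3x3) and "t" (3): a world point X has camera coordinates R X + t; the wrist camera has in their place "hand_eye" (4x4, takes a point from camera to tool coordinates, whose origin is the TCP and whose axes are the flange's). Camera axes: x right, y down, z forward; pixel columns grow to the right and rows downward; lengths in m; the calibration is good to about 2 mm. A picture is of the moment at which its call begins: read the wrist's pose just before it.
- finish_job(): hands the job in; it is judged then, once.
The state is a dict: "time_s": time; "joints": joint angles; "qvel": joint speeds; "joint_efforts": joint torques, N m; "ee_pos": TCP position; "orientation": TCP orientation; "contact_force": force on the tool from outside, world axes, zero at the start; "torque": the same for the moment, N m; "grip_width": opening from 0.0 (shut) to 1.0 (fully open); "grip_force": force on a finger pad.
Only numpy, scipy, OpenCV 4.12 (cv2) and the standard library are available. Lean on these libraries where they do the work, as an engineer would, in place of code of your own. Each camera call takes 0.05 s, during which the arm holds its last target. There are 200 camera calls.

## Working session

There is one attempt and no reset: what is moved stays moved. The work goes in short steps, Python scripts to look and compute and a shell command to move; the robot and the scene stay as the last step left them, time stands still between calls to the robot, and variables do not carry over. Pictures are saved under pics/ and viewed, at most 17 in all, crops included, and the job is handed in when it is done.

```bash
mkdir -p pics; cat > h.py <<'E'
import numpy as np, cv2
from cell import *
from scipy.spatial.transform import Rotation as Ro
def shot(n):
    s=sense(); c=capture(n)
    if 'R' in c: c['Rwc']=np.array(c['R']).T; c['o']=-c['Rwc']@np.array(c['t'])
    else:
        T=np.eye(4);T[:3,:3]=Ro.from_euler('xyz',s['orientation']).as_matrix();T[:3,3]=s['ee_pos']
        W=T@np.array(c['hand_eye']); c['Rwc']=W[:3,:3];c['o']=W[:3,3]
    return c
def cloud(c):
    z=c['z_map'];v,u=np.mgrid[:480,:640]
    p=np.stack([u,v,np.ones_like(u)],-1)@np.linalg.inv(c['mtx']).T*z[...,None]
    P=p@c['Rwc'].T+c['o']; P[z==0]=np.nan; return P
def ray(c,u,v,h):
    d=c['Rwc']@np.linalg.inv(c['mtx'])@np.array([u,v,1.]);return c['o']+d*(h-c['o'][2])/d[2]
E
python3 - <<'E'
from h import *
s=sense();print(s)
for n in('scene','top'):
    c=shot(n);cv2.imwrite(f'pics/{n}0.png',c['img']);print(n,c['o'],c['Rwc'][:,2]);np.savez(f'{n}0.npz',P=cloud(c),img=c['img'],**{k:c[k] for k in('Rwc','o','mtx')})
E
```

```text
{'time_s': 0.0, 'joints': array([ 1.18197232e+00,  2.13371148e-01, -3.50602740e-02,  1.32352284e+00,
        2.26606740e-06,  1.57078740e+00]), 'qvel': array([-0.00092257, -0.00018802, -0.00163757, -0.00065328,  0.00062908,
        0.00059175]), 'joint_efforts': array([ 5.61583802e-04, -6.86168790e+01,  4.87108898e+01,  1.79406919e-02,
       -1.59327483e-04, -5.78405206e-05]), 'ee_pos': array([0.18940568, 0.46232693, 0.20770823]), 'orientation': array([-3.14043472e+00, -2.27640137e-06,  2.75277757e+00]), 'contact_force': array([-0.48324125,  0.0114627 , -0.60044533]), 'torque': array([ 0.00610381, -0.04509227, -0.01707764]), 'grip_force': 0.0, 'grip_width': 0.9991105866078729}
scene [0.94247569 0.63255432 0.7070893 ] [-0.39299307 -0.70576364 -0.58945241]
top [ 0.33026442 -0.07804748  1.3586099 ] [ 0.18183821 -0.00229946 -0.98332577]
```

View pics/top0.png

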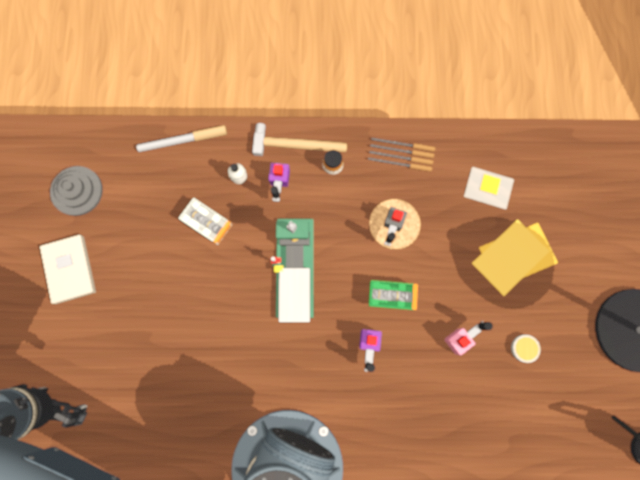

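View pics/scene0.png

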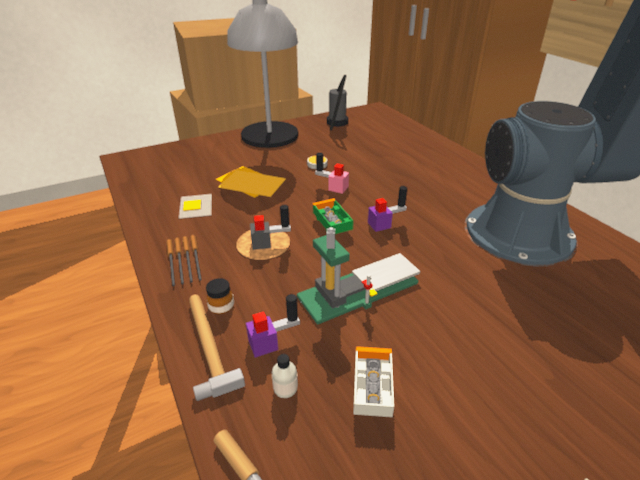

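The top view shows a white tray at (205,221), its orange end lower right. A green tray is at (393,295), orange end to the right. The platform is at (294,295), the column at (293,235) and the dark crank on its mat at (395,222). There's no blue tray; the purple and pink cranks are look-alikes.

```bash
cat > m.py <<'E'
from h import *
d=np.load('top0.npz');P=d['P'];im=d['img'];hsv=cv2.cvtColor(im,cv2.COLOR_BGR2HSV)
def box(name,m):
    p=P[m];p=p[~np.isnan(p[:,0])]
    r=cv2.minAreaRect((p[:,:2]*1000).astype(np.float32));e=np.round(cv2.boxPoints(r)).astype(int).tolist()
    print(name,len(p),'mean',p.mean(0).round(4),'rect c',np.round(r[0],1),np.round(r[1],1),round(r[2],1),'z%',np.nanpercentile(p[:,2],[5,50,95]).round(3),e)
X,Y,Z=P[...,0],P[...,1],P[...,2]
def reg(u0,v0,u1,v1):
    m=np.zeros(Z.shape,bool);m[v0:v1,u0:u1]=1;return m
W=reg(170,190,240,250);G=reg(360,275,425,315);J=reg(265,262,320,330);C=reg(265,210,320,262);K=reg(370,195,425,250)
H,S,V=hsv[...,0],hsv[...,1],hsv[...,2]
orange=(H>8)&(H<22)&(S>200)&(V>180)
for n,R in(('white',W),('green',G)):
    box(n,R&(Z>.038)&(Z<.06));box(n+'all',R&(Z>.012)&(Z<.06));box(n+' or',R&orange&(Z>.02))
box('plat',J&(V>180)&(S<60)&(Z>.03));box('base',(J|C)&(Z>.01)&(Z<.04));box('head',C&(Z>.14)&(Z<.165));box('shaft',C&(Z>.185))
box('yellow',J&(H>22)&(H<35)&(S>150));box('red',reg(260,240,300,290)&((H<6)|(H>174))&(S>150)&(Z>.03))
box('boss',K&((H<6)|(H>174))&(S>180)&(Z>.06));box('knob',K&(Z>.095));box('mat',K&(Z>.001)&(Z<.008)&(S>40))
E
python3 m.py
```

```text
white 443 mean [0.6283 0.231  0.0449] rect c [628.6 231.7] [123.4  66.6] 57.4 z% [0.039 0.045 0.051] [[567, 198], [623, 162], [690, 266], [634, 302]]
whiteall 1167 mean [0.6295 0.2326 0.0325] rect c [628.6 231.7] [123.4  66.7] 57.4 z% [0.017 0.03  0.049] [[567, 198], [623, 162], [690, 266], [634, 302]]
white or 0 mean [nan nan nan] rect c [0. 0.] [0. 0.] 0.0 z% nan [[0, 0], [0, 0], [0, 0], [0, 0]]
green 461 mean [ 0.4345 -0.2702  0.0447] rect c [ 434.7 -269.3] [122.2  66.4] 85.8 z% [0.039 0.045 0.05 ] [[397, -328], [463, -333], [472, -211], [406, -206]]
greenall 1239 mean [ 0.4349 -0.2699  0.0317] rect c [ 434.6 -269.3] [122.3  66.6] 85.6 z% [0.017 0.029 0.048] [[397, -328], [463, -333], [472, -211], [406, -206]]
green or 0 mean [nan nan nan] rect c [0. 0.] [0. 0.] 0.0 z% nan [[0, 0], [0, 0], [0, 0], [0, 0]]
plat 570 mean [ 0.4356 -0.011   0.0318] rect c [436.7  -9.9] [142.   76.8] 0.7 z% [0.03  0.031 0.035] [[365, 28], [366, -49], [508, -47], [507, 29]]
base 2828 mean [ 0.4743 -0.0113  0.0248] rect c [504.5   2.3] [277.8 120.3] 0.6 z% [0.011 0.028 0.033] [[365, 61], [366, -59], [644
[... 645 characters left out ...]
 638.6 -277.7] [18.7 23.3] 73.0 z% [0.079 0.085 0.089] [[625, -283], [647, -290], [652, -272], [630, -265]]
knob 65 mean [ 0.5777 -0.2579  0.1096] rect c [ 578.6 -258.3] [20.3 20.5] 63.9 z% [0.101 0.11  0.114] [[565, -263], [583, -272], [592, -254], [574, -245]]
mat 1543 mean [ 0.6376 -0.2894  0.0041] rect c [ 640.3 -291.7] [152.2 154.5] 89.9 z% [0.001 0.004 0.007] [[563, -368], [717, -368], [718, -216], [563, -216]]m.py:6: RuntimeWarning: Mean of empty slice.
  print(name,len(p),'mean',p.mean(0).round(4),'rect c',np.round(r[0],1),np.round(r[1],1),round(r[2],1),'z%',np.nanpercentile(p[:,2],[5,50,95]).round(3),e)
  ret = um.true_divide(
  return np.nanmean(a, axis, out=out, keepdims=keepdims)
```

```bash
cat >> h.py <<'E'
def go(x,y,z,yaw):
    s=sense();R=Ro.from_euler('xyz',s['orientation']).as_matrix()
    d=R.T@(np.array([x,y,z])-s['ee_pos'])/.03
    t=(np.degrees(s['orientation'][2])-yaw+180)%360-180
    print('shift',d.round(3),'turn',round(t,2),'now',s['ee_pos'].round(4),np.degrees(s['orientation']).round(2),'t',round(s['time_s'],1),'gw',round(s['grip_width'],3),'F',s['contact_force'].round(1))
E
python3 -c "
import cell;print([a for a in dir(cell) if a[0]!='_'])
from h import *;go(.6286,.2317,.2,57.4)"
```

```text
['IKError', 'capture', 'finish_job', 'nose_length', 'sense']
shift [-16.462  -1.566   0.26 ] turn 100.32 now [0.1894 0.4624 0.2078] [-179.94   -0.    157.72] t 0.1 gw 0.998 F [ 0.1 -0.3 -0.4]
```

```bash
python3 -m creep '[[-1,-0.1,0,7],[-2.2,-0.2,0,14],[-3.4,-0.3,0.1,21],[-4.6,-0.4,0.1,28],[-5.8,-0.5,0.1,35],[-7,-0.6,0.1,42],[-8.2,-0.7,0.1,49],[-9.4,-0.9,0.2,56],[-10.6,-1,0.2,63],[-11.8,-1.1,0.2,70],[-13,-1.2,0.2,77],[-14.2,-1.35,0.2,84],[-15.3,-1.45,0.25,91],[-16,-1.5,0.26,97],[-16.45,-1.57,0.26,100.3],[-16.46,-1.57,0.26,100.3],[-16.46,-1.57,0.26,100.3],[-16.46,-1.57,0.26,100.3],[-16.46,-1.57,0.26,100.3]]' 1 30
python3 - <<'E'
import cell;print(cell.nose_length)
from h import *
c=shot('wrist');P=cloud(c);cv2.imwrite('pics/w1.png',c['img'])
m=(P[...,2]>.038)&(P[...,2]<.056);p=P[m]
print(len(p),c['o'])
p=p[np.hypot(p[:,0]-.6286,p[:,1]-.2317)<.09]
r=cv2.minAreaRect((p[:,:2]*1000).astype(np.float32));print(r,np.median(p[:,2]))
go(r[0][0]/1000,r[0][1]/1000,.023,57.4)
E
```

```text
time_s: 1.68
ee_pos: [0.6279, 0.2325, 0.2006]
orientation: [-3.142, -0.0, 1.004]
contact_force: [-0.7, 0.9, -0.4]
grip_width: 1.001
grip_force: 0.0
0.011
7774 [0.67473897 0.30463819 0.36720969]
((630.216552734375, 231.22470092773438), (122.52484130859375, 66.16191101074219), 56.77191162109375) 0.044442077458950846
shift [3.000e-03 8.800e-02 5.924e+00] turn 0.13 now [0.6279 0.2325 0.2007] [ 1.800e+02 -1.000e-02  5.753e+01] t 1.7 gw 1.0 F [-0.8  0.8  0.1]
```

View pics/w1.png

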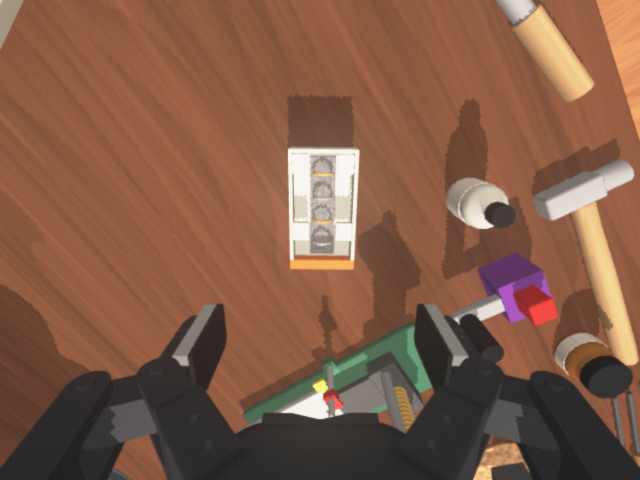

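The wrist view shows the white tray centred at about (323,208), orange end at (322,265), with clear space on both sides. I'll go down and grip.

```bash
python3 -m creep '[[0,0.09,1,0.6],[0,0.09,2,0.6],[0,0.09,3,0.6],[0,0.09,4,0.6],[0,0.09,4.8,0.6],[0,0.09,5.4,0.6],[0,0.09,5.8,0.6],[0,0.09,6.07,0.6],[0,0.09,6.07,0.6],[0,0.09,6.07,0.6]]' 1 40
python3 -m creep '[[0,0,0,0],[0,0,0,0],[0,0,0,0],[0,0,0,0],[0,0,0,0],[0,0,0,0],[0,0,0,0],[0,0,-0.2,0],[0,0,-0.6,0],[0,0,-1.2,0],[0,0,-2,0],[0,0,-3,0],[0,0,-4,0],[0,0,-4.6,0],[0,0,-4.8,0],[0,0,-4.8,0]]' -1 40
python3 -c "
from h import *;go(.435,-.0095,.13,.7)"
```

```text
time_s: 2.57
ee_pos: [0.6308, 0.2308, 0.0189]
orientation: [3.141, -0.0, 0.992]
contact_force: [-0.9, -0.3, -0.0]
grip_width: 1.0
grip_force: 0.0
time_s: 3.9
ee_pos: [0.6316, 0.2308, 0.1641]
orientation: [3.14, -0.002, 0.992]
contact_force: [0.7, 0.2, 0.4]
grip_width: 0.002
grip_force: 0.0
shift [-10.292  -1.104   1.114] turn 56.13 now [0.6316 0.2308 0.1641] [ 1.7991e+02 -1.3000e-01  5.6830e+01] t 3.9 gw 0.002 F [0.7 0.2 0.4]
```

```bash
python3 - <<'E'
from h import *
c=shot('wrist');P=cloud(c);cv2.imwrite('pics/w2.png',c['img'])
E
```

```text
(no output)
```

View pics/w2.png

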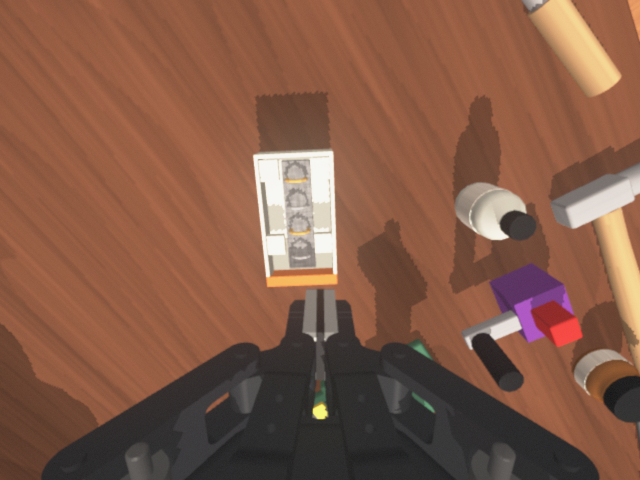

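The tray is still upright, but the jaws are shut and empty, and it has turned slightly. I'll measure it again and retry with a check after closing.

```bash
cat > t.py <<'E'
from h import *
import sys
def tray(x0,y0,z0=0,rad=.095,n='wrist'):
    c=shot(n);P=cloud(c);m=(P[...,2]>z0+.038)&(P[...,2]<z0+.054)&(np.hypot(P[...,0]-x0,P[...,1]-y0)<rad)
    p=P[m];r=cv2.minAreaRect((p[:,:2]*1000).astype(np.float32));b=cv2.boxPoints(r)
    i=np.argmax([np.linalg.norm(b[k]-b[k-1]) for k in range(4)]);v=b[i]-b[i-1]
    print(n,np.round(r[0],1),np.round(r[1],1),'axis',round(np.degrees(np.arctan2(v[1],v[0]))%180,1),'z',np.median(p[:,2]).round(4))
    return r[0][0]/1000,r[0][1]/1000
E
python3 - <<'E'
from t import *
tray(.63,.23,n='top')
x,y=tray(.63,.23);go(x,y,.0185,57)
E
python3 -m creep '[[0,0,-0.5,0],[0,0,-0.5,0],[0,0,-0.5,0],[0,0,-0.5,0],[0,0,-0.5,0],[0,0,-0.5,0],[0,0,-0.5,0],[0,0,-0.5,0]]' 1 40
```

```text
top [609.4 233.9] [104.5  66.1] axis 59.3 z 0.0455
wrist [615.4 241.8] [122.5  66.3] axis 59.2 z 0.0446
shift [ 0.058 -0.617  4.744] turn -0.17 now [0.6302 0.2303 0.1608] [-1.7992e+02  1.0000e-01  5.6830e+01] t 4.0 gw 0.002 F [-0.1 -0.3 -0.5]
time_s: 4.72
ee_pos: [0.6308, 0.2304, 0.1771]
orientation: [-3.141, 0.0, 0.992]
contact_force: [-0.5, 0.4, -0.1]
grip_width: 0.998
grip_force: 0.0
```

```bash
python3 -m creep '[[0.06,-0.62,0,-2.3],[0.06,-0.62,1,-2.3],[0.06,-0.62,2,-2.3],[0.06,-0.62,3,-2.3],[0.06,-0.62,4,-2.3],[0.06,-0.62,4.8,-2.3],[0.06,-0.62,5.2,-2.3],[0.06,-0.62,5.35,-2.3],[0.06,-0.62,5.35,-2.3],[0.06,-0.62,5.35,-2.3]]' 1 60
python3 -m creep '[[0,0,0,0],[0,0,0,0],[0,0,0,0],[0,0,0,0],[0,0,0,0],[0,0,0,0]]' -1 60
python3 -m creep '[[0,0,0,0],[0,0,0,0],[0,0,0,0],[0,0,0,0]]' -1 60
```

```text
time_s: 5.55
ee_pos: [0.6168, 0.2423, 0.0176]
orientation: [3.141, -0.001, 1.032]
contact_force: [0.5, 0.4, 0.3]
grip_width: 1.001
grip_force: 0.0
time_s: 6.05
ee_pos: [0.6235, 0.2417, 0.0225]
orientation: [3.129, -0.008, 1.03]
contact_force: [20.3, -12.6, 30.8]
grip_width: 0.149
grip_force: 15.1
time_s: 6.38
ee_pos: [0.6233, 0.242, 0.0224]
orientation: [3.13, -0.008, 1.03]
contact_force: [19.6, -9.7, 28.6]
grip_width: 0.008
grip_force: 14.5
```

```bash
python3 - <<'E'
from t import *
a=shot('wrist')
T=np.linalg.inv(a['hand_eye'])@np.array([0,0,0,1]);q=a['mtx']@T[:3];print('tcp pix',q[:2]/q[2],T)
b=shot('scene');
cv2.imwrite('pics/c3.png',np.hstack([cv2.resize(a['img'],(400,300)),cv2.resize(b['img'][250:470,280:580],(400,300))]))
E
```

```text
tcp pix [318.65951681 284.96351424] [-6.74397134e-04  2.66293515e-02  1.85558024e-01  1.00000000e+00]
```

View pics/c3.png

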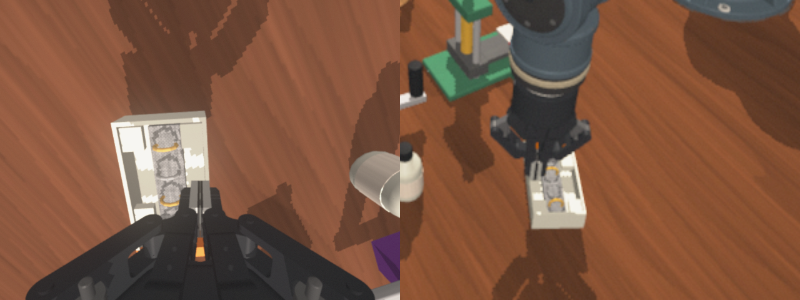

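The jaws sit inside the tray, at its right wall near the orange end. So the tray isn't where I took it to be relative to the tool. I'll measure again here.

```bash
python3 -m creep '[[0,0,0,0],[0,0,0,0],[0,0,0,0],[0,0,-1,0],[0,0,-2,0],[0,0,-3,0],[0,0,-4,0],[0,0,-4.5,0],[0,0,-4.5,0],[0,0,-4.5,0]]' 1 60
python3 - <<'E'
from t import *
s=sense();a=shot('wrist');print(a['mtx'].round(1),np.array(a['hand_eye']).round(4))
x,y=tray(.617,.242);go(x,y,.0185,59)
tray(.617,.242,n='scene');tray(.617,.242,n='top')
H=cv2.cvtColor(a['img'],cv2.COLOR_BGR2HSV);P=cloud(a)
m=(H[...,0]>8)&(H[...,0]<22)&(H[...,1]>190)&(H[...,2]>150)&(P[...,2]>.03)&(P[...,2]<.06);print('or',P[m].mean(0),m.sum())
# project tcp-downwards points
for d in(0,.05,.1,.15):
    T=np.linalg.inv(a['hand_eye'])@np.array([0,0,d,1]);q=a['mtx']@T[:3];print(d,(q[:2]/q[2]).round())
cv2.imwrite('pics/w4.png',a['img'])
E
```

```text
time_s: 7.32
ee_pos: [0.6169, 0.2423, 0.1528]
orientation: [3.14, -0.002, 1.032]
contact_force: [0.6, -1.1, 0.9]
grip_width: 0.996
grip_force: 0.0
[[333.4   0.  319.9]
 [  0.  333.4 237.1]
 [  0.    0.    1. ]] [[-1.300e-03 -9.448e-01 -3.278e-01  8.600e-02]
 [ 1.000e+00 -1.100e-03 -8.000e-04  8.000e-04]
 [ 4.000e-04 -3.278e-01  9.448e-01 -1.666e-01]
 [ 0.000e+00  0.000e+00  0.000e+00  1.000e+00]]
wrist [599.5 251.6] [122.5  66.2] axis 62.4 z 0.0446
shift [-0.    -0.631  4.411] turn 0.12 now [0.6159 0.242  0.1508] [-1.7996e+02  6.0000e-02  5.9120e+01] t 7.4 gw 1.0 F [-0.2 -0.4 -1. ]
scene [598.2 252.8] [124.3  66.4] axis 62.6 z 0.0425
top [597.7 251.4] [122.5  66.2] axis 62.7 z 0.045
or [nan nan nan] 0
0 [319. 285.]
0.05 [319. 252.]
0.1 [319. 230.]
0.15 [319. 214.]<stdin>:6: RuntimeWarning: Mean of empty slice.
  ret = um.true_divide(
```

View pics/w4.png

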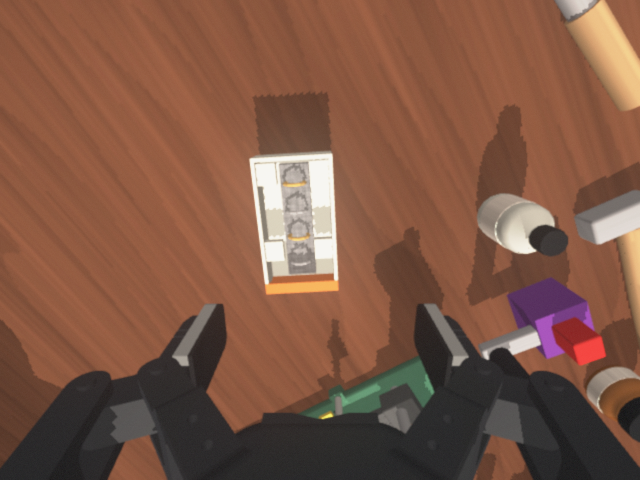

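```bash
cat > fing.py <<'E'
from h import *
a=shot('wrist');z=a['z_map'];v,u=np.mgrid[:480,:640]
p=np.stack([u,v,np.ones_like(u)],-1)@np.linalg.inv(a['mtx']).T*z[...,None]
H=np.array(a['hand_eye']);t=p@H[:3,:3].T+H[:3,3]
m=(z>0)&(np.abs(t[...,0])<.014)&(t[...,2]<.03)
for n,k in(('L',m&(u<320)),('R',m&(u>=320))):
    q=t[k];print(n,len(q),'y',np.percentile(q[:,1],[2,50,98]).round(4),'zmax',np.sort(q[:,2])[-10:].round(4),'x',np.percentile(q[:,0],[2,98]).round(3))
    q=q[q[:,2]>q[:,2].max()-.01];print('  tip y',q[:,1].min().round(4),q[:,1].max().round(4))
s=sense();print(s['grip_width'])
E
python3 fing.py
python3 -m creep '[[0,0,0,0],[0,0,0,0],[0,0,0,0],[0,0,0,0],[0,0,0,0],[0,0,0,0]]' 0.6
python3 fing.py
```

```text
L 19898 y [-0.0708 -0.053  -0.0009] zmax [-0.0376 -0.0375 -0.0375 -0.0375 -0.0374 -0.0373 -0.0373 -0.0373 -0.0373
 -0.0372] x [-0.008  0.014]
  tip y -0.0547 -0.0417
R 20213 y [0.0022 0.0544 0.0721] zmax [-0.0377 -0.0376 -0.0375 -0.0374 -0.0373 -0.0372 -0.0372 -0.0371 -0.037
 -0.037 ] x [-0.008  0.014]
  tip y 0.0427 0.0565
1.003104134257868
time_s: 8.07
ee_pos: [0.6163, 0.2422, 0.1518]
orientation: [-3.142, 0.0, 1.032]
contact_force: [-0.2, -0.0, -0.7]
grip_width: 0.8
grip_force: 0.0
L 19575 y [-0.0653 -0.0517 -0.0009] zmax [-0.0319 -0.0318 -0.0318 -0.0317 -0.0316 -0.0316 -0.0315 -0.0314 -0.0309
 -0.0309] x [-0.008  0.014]
  tip y -0.0465 -0.0333
R 19907 y [0.0022 0.0535 0.0666] zmax [-0.0318 -0.0316 -0.0315 -0.0315 -0.0313 -0.031  -0.0309 -0.0309 -0.0308
 -0.0307] x [-0.008  0.014]
  tip y 0.0342 0.0476
0.7958930043154168
```

The depth map shows the fingertips about 31 to 37 mm behind the reported TCP, not 11 mm ahead of it. So the jaws were closing above the rim. Tip height is therefore TCP z + 31 mm at 66 mm opening, and I need to grip with the TCP near -11 mm.

```bash
python3 -c "
from h import *;go(.5987,.2517,-.011,62.5)"
python3 -m creep '[[0,-0.65,0,-3.3],[0,-0.65,1,-3.3],[0,-0.65,2,-3.3],[0,-0.65,3,-3.3],[0,-0.65,4,-3.3],[0,-0.65,4.8,-3.3],[0,-0.65,5.2,-3.3],[0,-0.65,5.4,-3.3],[0,-0.65,5.4,-3.3],[0,-0.65,5.4,-3.3]]' 1 50
python3 -m creep '[[0,0,0,0],[0,0,0,0],[0,0,0,0],[0,0,0,0],[0,0,0,0],[0,0,0,0],[0,0,0,0]]' -1 50
```

```text
shift [-0.028 -0.669  5.428] turn -3.38 now [0.6163 0.2421 0.1518] [180.    -0.    59.12] t 8.1 gw 0.796 F [-0.6 -0.4 -0.2]
time_s: 8.95
ee_pos: [0.6, 0.2523, -0.0094]
orientation: [3.141, -0.001, 1.09]
contact_force: [-0.6, 0.0, 0.5]
grip_width: 1.002
grip_force: 0.0
time_s: 9.53
ee_pos: [0.6005, 0.2525, -0.0086]
orientation: [3.14, -0.002, 1.089]
contact_force: [-1.6, -1.2, 7.1]
grip_width: 0.766
grip_force: 55.2
```

```bash
python3 -m creep '[[0,0,-0.3,0],[0,0,-0.8,0],[0,0,-1.6,0],[0,0,-2.4,0],[0,0,-3.2,0],[0,0,-3.8,0],[0,0,-4.1,0],[0,0,-4.1,0]]'
python3 -c "
from h import *;go(.435,-.0095,.11,.7)"
```

```text
time_s: 10.2
ee_pos: [0.6008, 0.2526, 0.1156]
orientation: [3.139, -0.003, 1.089]
contact_force: [0.7, -0.7, -2.1]
grip_width: 0.763
grip_force: 56.1
shift [-10.304  -0.853   0.153] turn 61.72 now [0.6008 0.2526 0.1156] [179.85  -0.18  62.42] t 10.2 gw 0.763 F [ 0.7 -0.7 -2.1]
```

```bash
python3 -m creep '[[-0.3,0,0,4],[-1,-0.1,0,9],[-1.8,-0.15,0,14],[-2.6,-0.2,0,19],[-3.4,-0.25,0,24],[-4.2,-0.3,0,29],[-5,-0.4,0,34],[-5.8,-0.45,0,39],[-6.6,-0.5,0,44],[-7.4,-0.6,0,49],[-8.2,-0.68,0,54],[-9,-0.75,0,58],[-9.7,-0.8,0,60.5],[-10.2,-0.85,0,61.7],[-10.3,-0.85,0,61.7],[-10.3,-0.85,0,61.7],[-10.3,-0.85,0,61.7]]'
python3 - <<'E'
from t import *
c=shot('wrist');P=cloud(c);z=sense()['ee_pos'][2]
go(.435,-.0095,.033,.7)
m=(np.abs(P[...,2]-(z+.055))<.008)&(np.hypot(P[...,0]-.435,P[...,1]+.0095)<.09)
p=P[m];r=cv2.minAreaRect((p[:,:2]*1000).astype(np.float32));print(r,np.median(p[:,2])-z)
cv2.imwrite('pics/w5.png',c['img'])
E
```

```text
time_s: 11.62
ee_pos: [0.434, -0.0096, 0.1124]
orientation: [-3.141, 0.0, 0.013]
contact_force: [-0.1, -0.3, -1.9]
grip_width: 0.767
grip_force: 56.1
shift [0.027 0.003 2.65 ] turn 0.08 now [ 0.4342 -0.0094  0.1125] [-1.7999e+02  1.0000e-02  7.8000e-01] t 11.7 gw 0.763 F [-0.2 -0.4 -2.4]
((441.1858825683594, -8.523025512695312), (107.89595794677734, 93.27301025390625), 1.8941706418991089) 0.0519268939058634
```

View pics/w5.png

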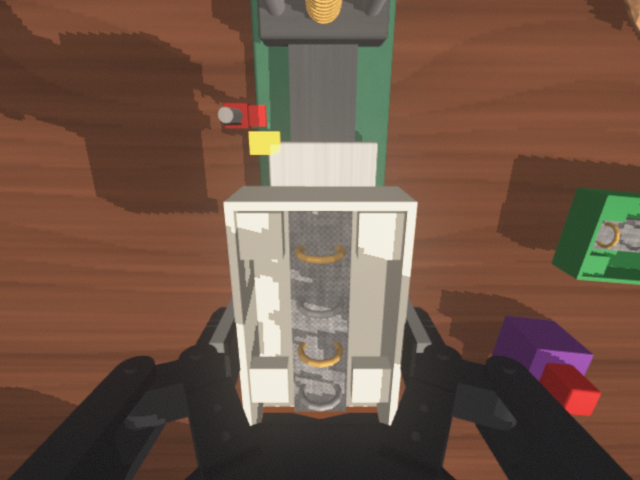

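The white tray is held level and centred over the platform, orange end towards the robot. Now I'll lower it.

```bash
python3 -m creep '[[0,0,0.5,0],[0,0,1,0],[0,0,1.6,0],[0,0,2.1,0],[0,0,2.5,0],[0,0,2.75,0],[0,0,2.9,0],[0,0,2.97,0],[0,0,3.0,0],[0,0,3.0,0]]'
python3 -m creep '[[0,0,0,0],[0,0,0,0],[0,0,0,0],[0,0,0,0],[0,0,-0.6,0],[0,0,-1.5,0],[0,0,-2.6,0],[0,0,-3.8,0],[0,0,-5,0],[0,0,-5.5,0],[0,0,-5.5,0],[0,0,-5.5,0]]' 1
python3 - <<'E'
from t import *
tray(.435,-.0095,.031);tray(.435,-.0095,.031,n='top');x,y=tray(.4346,-.2693,n='top');go(.4346,-.2693,.15,-94)
E
```

```text
time_s: 12.5
ee_pos: [0.4343, -0.0098, 0.0231]
orientation: [3.142, -0.001, 0.013]
contact_force: [0.0, 0.0, -1.6]
grip_width: 0.765
grip_force: 56.2
time_s: 13.5
ee_pos: [0.4345, -0.01, 0.1885]
orientation: [3.142, -0.002, 0.013]
contact_force: [0.3, 0.1, -0.1]
grip_width: 0.999
grip_force: 0.0
wrist [433.6  -8.7] [121.3  66.3] axis 0.5 z 0.074
top [0. 0.] [0. 0.] axis 0.0 z nan
top [ 434.5 -269. ] [122.1  66.4] axis 85.8 z 0.0446
shift [-0.063  8.644  1.227] turn 94.72 now [ 0.4333 -0.01    0.1868] [-1.8e+02  1.0e-01  7.2e-01] t 13.7 gw 1.001 F [-0.1  0.4 -0.2]
  return _methods._mean(a, axis=axis, dtype=dtype,
  ret = ret.dtype.type(ret / rcount)
```

```bash
python3 -m creep '[[0,0.8,0.1,7],[0,1.8,0.2,14],[0,2.8,0.3,21],[0,3.8,0.4,28],[0,4.6,0.5,35],[-0.03,5.4,0.6,42],[-0.03,6.2,0.7,49],[-0.05,7,0.8,56],[-0.05,7.6,0.9,63],[-0.05,8.1,1,70],[-0.06,8.4,1.1,77],[-0.06,8.6,1.2,84],[-0.06,8.64,1.2,91],[-0.06,8.64,1.2,94.8],[-0.06,8.64,1.2,94.8],[-0.06,8.64,1.2,94.8]]'
python3 - <<'E'
from t import *
x,y=tray(.4346,-.2693);go(x,y,-.0095,-94.2)
P=np.load('top0.npz')['P'];q=P[325:375,355:390].reshape(-1,3);q=q[q[:,2]>.02];print('purple',np.nanmin(q,0),np.nanmax(q,0))
E
```

```text
time_s: 14.98
ee_pos: [0.3295, -0.3444, 0.1517]
orientation: [-2.9, 0.056, -0.977]
contact_force: [-0.0, -0.1, -0.0]
grip_width: 0.999
grip_force: 0.0
wrist [ 436.6 -269.3] [123.   66.5] axis 85.6 z 0.0443
shift [ 0.229 -3.022  6.271] turn 37.94 now [ 0.3273 -0.3451  0.1517] [-166.18    3.25  -56.26] t 15.0 gw 1.002 F [-1.3 -2.1  0.1]
purple [ 0.24164399 -0.23464763  0.02015947] [ 0.34424839 -0.18244977  0.11176173]
```

```bash
python3 -m creep '[[0,0,0,0]]'; python3 -c "
from h import *;s=sense();print(s['joints'].round(3),s['qvel'].round(2));go(.4366,-.2693,.15,-94.2)"
```

```text
time_s: 15.12
ee_pos: [0.3291, -0.3446, 0.1519]
orientation: [-2.901, 0.055, -0.978]
contact_force: [-0.1, 0.2, -1.0]
grip_width: 0.999
grip_force: 0.0
[-0.979  0.227 -0.187  1.213  0.241  3.141] [ 0.04  0.    0.02 -0.   -0.   -0.  ]
shift [-0.075 -4.232  1.109] turn 38.18 now [ 0.3291 -0.3446  0.1519] [-166.2     3.18  -56.02] t 15.1 gw 0.999 F [-0.1  0.2 -1. ]
```

Joint 6 has hit its limit: yaw = q1 + 180° − q6. I have to reach the green tray with the opposite tool yaw (85.8°). I'll turn back and see whether the level attitude comes back.

```bash
python3 -m creep '[[0,0,0,-7],[0,0,0,-14],[0,0,0,-21],[0,0,0,-28],[0,0,0,-35],[0,0,0,-42],[0,0,0,-49],[0,0,0,-49]]'; python3 -c "
from h import *;s=sense();print(s['joints'].round(3),s['qvel'].round(2));go(.4366,-.2693,.15,85.8)"
```

```text
time_s: 15.78
ee_pos: [0.3309, -0.3439, 0.1523]
orientation: [-2.942, -0.146, -0.133]
contact_force: [1.1, 0.2, -0.9]
grip_width: 1.004
grip_force: 0.0
[-0.975  0.227 -0.186  1.213  0.241  2.279] [-0.   -0.    0.    0.    0.    0.25]
shift [ 3.118 -2.77   1.106] turn -93.45 now [ 0.3309 -0.3439  0.1523] [-168.56   -8.36   -7.65] t 15.8 gw 1.004 F [ 1.1  0.2 -0.9]
```

```bash
python3 -m creep '[[0,0,0,-7],[0,0,0,-14],[0,0,0,-21],[0,0,0,-28],[0,0,0,-35],[0,0,0,-42],[0,0,0,-49],[0,0,0,-56],[0,0,0,-63],[0,0,0,-70],[0,0,0,-77],[0,0,0,-84],[0,0,0,-91],[0,0,0,-98],[0,0,0,-105],[0,0,0,-112],[0,0,0,-119],[0,0,0,-126],[0,0,0,-133],[0,0,0,-140]]' >/dev/null;  python3 -m creep '[[0,0,0,-7],[0,0,0,-14],[0,0,0,-21],[0,0,0,-28],[0,0,0,-35],[0,0,0,-42],[0,0,0,-49],[0,0,0,-56],[0,0,0,-63],[0,0,0,-70],[0,0,0,-77],[0,0,0,-84],[0,0,0,-91],[0,0,0,-98],[0,0,0,-105],[0,0,0,-112],[0,0,0,-119],[0,0,0,-126],[0,0,0,-133],[0,0,0,-140]]' >/dev/null
python3 -m creep '[[0,0,0,-7],[0,0,0,-14],[0,0,0,-21],[0,0,0,-28],[0,0,0,-35],[0,0,0,-42],[0,0,0,-42]]'
python3 -c "
from h import *;s=sense();print(s['joints'].round(3));go(.4366,-.2693,.15,85.8)"
```

```text
time_s: 19.7
ee_pos: [0.3683, -0.312, 0.1523]
orientation: [-2.935, 0.008, -0.853]
contact_force: [0.1, -0.0, 0.3]
grip_width: 1.001
grip_force: 0.0
[-0.847  0.195 -0.217  1.165  0.206 -3.136]
shift [ 0.427 -2.582  0.613] turn -134.66 now [ 0.3683 -0.312   0.1523] [-168.18    0.46  -48.86] t 19.7 gw 1.001 F [ 0.1 -0.   0.3]
```

```bash
python3 -m creep '[[0,0,0,-5],[0,0,0,-10],[0,0,0,-15],[0,0,0,-20],[0,0,0,-25],[0,0,0,-30],[0,0,0,-30],[0,0,0,-30]]'
python3 -c "
from h import *;s=sense();print(s['joints'].round(3));go(.4366,-.2693,.15,85.8)"
```

```text
time_s: 20.37
ee_pos: [0.4383, -0.1935, 0.1516]
orientation: [-3.035, -0.085, -0.496]
contact_force: [0.5, -0.5, -0.1]
grip_width: 1.001
grip_force: 0.0
[-0.491  0.105 -0.317  1.063  0.107 -3.136]
shift [ 1.144  2.251 -0.089] turn -114.24 now [ 0.4383 -0.1935  0.1516] [-173.87   -4.9   -28.44] t 20.4 gw 1.001 F [ 0.5 -0.5 -0.1]
```

```bash
python3 -m creep '[[0,0,0,-5],[0,0,0,-10],[0,0,0,-15],[0,0,0,-20],[0,0,0,-25],[0,0,0,-30],[0,0,0,-30],[0,0,0,-30]]'
cat > st.py <<'E'
from h import *
s=sense();q=s['joints'];print(q.round(3),'inpl',round(q[1]-q[2]+q[3]-np.pi/2,3));R=Ro.from_euler('xyz',s['orientation']).as_matrix()
r=np.array([np.cos(q[0]),np.sin(q[0]),0]);t=np.array([-r[1],r[0],0]);print('toolz rad/tan',R[:,2]@r,R[:,2]@t,'radial in tool axes/30mm',(R.T@r).round(3),'tan',(R.T@t).round(3),'rho',np.hypot(*s['ee_pos'][:2]))
E
python3 st.py
```

```text
time_s: 21.03
ee_pos: [0.4588, -0.0536, 0.1515]
orientation: [3.123, -0.122, -0.108]
contact_force: [-0.5, -0.6, -0.6]
grip_width: 0.999
grip_force: 0.0
[-0.102  0.038 -0.39   1.021 -0.019 -3.136] inpl -0.122
toolz rad/tan 0.12137293267130657 -0.019199040162596537 radial in tool axes/30mm [ 0.993 -0.008  0.121] tan [-0.005 -1.    -0.019] rho 0.46192253995126115
```

```bash
python3 -m creep '[[-0.5,0,0,7],[-1,0,0,14],[-2,0,-0.1,21],[-3,0,-0.3,28],[-4,0,-0.5,35],[-5,0,-0.6,42],[-5.5,0,-0.66,49],[-6,0,-0.72,56],[-6.3,0,-0.76,63],[-6.6,0,-0.8,70],[-6.9,0,-0.83,77],[-6.9,0,-0.83,84],[-6.9,0,-0.83,91],[-6.9,0,-0.83,98],[-6.9,0,-0.83,105],[-6.9,0,-0.83,112],[-6.9,0,-0.83,119],[-6.9,0,-0.83,126]]'
python3 st.py
```

```text
time_s: 22.53
ee_pos: [0.2515, -0.0322, 0.1511]
orientation: [-3.033, 0.058, -2.313]
contact_force: [-0.0, -0.5, -0.3]
grip_width: 0.997
grip_force: 0.0
[-0.102 -0.421 -0.742  1.128 -0.019 -0.928] inpl -0.122
toolz rad/tan 0.12142649491884205 -0.019071948458993723 radial in tool axes/30mm [-0.597 -0.793  0.121] tan [-0.8    0.599 -0.019] rho 0.25357584051415155
```

```bash
python3 -m creep '[[0.3,0.4,-1,0],[0.6,0.8,-2,0],[0.6,0.8,-3,0],[0.6,0.8,-4,0],[0.6,0.8,-5,0],[0.6,0.8,-6,0],[0.6,0.8,-6,0]]'
python3 st.py
```

```text
time_s: 23.12
ee_pos: [0.2015, -0.0239, 0.3304]
orientation: [-3.028, 0.06, -2.307]
contact_force: [0.6, 0.3, -0.1]
grip_width: 1.0
grip_force: 0.0
[-0.082 -0.5   -0.322  1.622 -0.021 -0.915] inpl -0.127
toolz rad/tan 0.1264169245348644 -0.021470828635168655 radial in tool axes/30mm [-0.607 -0.784  0.126] tan [-0.792  0.61  -0.021] rho 0.20289129865237138
```

```bash
python3 -m creep '[[0,0,1,0],[0,0,2,0],[0,0,3,0],[0,0,4,0],[0,0,5,0],[0,0,6,0],[0,0,7,0],[0,0,8,0],[0,0,9,0],[0,0,9.5,0],[0,0,9.5,0]]'
python3 st.py
```

```text
time_s: 24.03
ee_pos: [0.2322, -0.0326, 0.0407]
orientation: [-3.036, 0.054, -2.307]
contact_force: [-0.9, 0.2, -0.1]
grip_width: 1.001
grip_force: 0.0
[-0.114 -0.373 -1.01   0.817 -0.018 -0.947] inpl -0.118
toolz rad/tan 0.11721408880020015 -0.017599960051990965 radial in tool axes/30mm [-0.582 -0.805  0.117] tan [-0.811  0.584 -0.018] rho 0.23447682708843642
```

```bash
python3 -m creep '[[0.3,0.4,0,0],[0.6,0.8,0,0],[0.9,1.2,0,0],[1.2,1.6,0,0],[1.2,1.6,0,0],[1.2,1.6,0,0]]'
python3 st.py
```

```text
time_s: 24.53
ee_pos: [0.1758, -0.0275, 0.037]
orientation: [-3.03, 0.058, -2.305]
contact_force: [0.4, -0.2, 0.5]
grip_width: 1.003
grip_force: 0.0
[-0.124 -0.545 -1.091  0.9   -0.016 -0.958] inpl -0.125
toolz rad/tan 0.12427688136065047 -0.01643090015645581 radial in tool axes/30mm [-0.572 -0.811  0.124] tan [-0.818  0.575 -0.016] rho 0.17794520265405223
```

```bash
python3 -m creep '[[0,0,0.5,0],[0,0,1,0],[0.1,0.15,1.4,0],[0.1,0.15,1.4,0],[0.1,0.15,1.4,0]]'
python3 st.py
```

```text
time_s: 24.95
ee_pos: [0.1834, -0.0289, 0.0102]
orientation: [-3.043, 0.049, -2.305]
contact_force: [-0.4, -0.2, 0.6]
grip_width: 1.0
grip_force: 0.0
[-0.127 -0.458 -1.133  0.787 -0.016 -0.963] inpl -0.109
toolz rad/tan 0.10888619167495284 -0.01596523602254449 radial in tool axes/30mm [-0.569 -0.815  0.109] tan [-0.821  0.571 -0.016] rho 0.18565261050077475
```

```bash
python3 -m creep '[[0,0,0.7,0],[0.1,0.15,1.4,0],[0.2,0.3,2,0],[0.2,0.3,2,0],[0.2,0.3,2,0]]'
python3 st.py
```

```text
time_s: 25.37
ee_pos: [0.2042, -0.0321, -0.0167]
orientation: [-3.072, 0.029, -2.306]
contact_force: [-0.5, -0.9, 0.7]
grip_width: 0.998
grip_force: 0.0
[-0.13  -0.293 -1.133  0.657 -0.016 -0.965] inpl -0.074
toolz rad/tan 0.07394335125383834 -0.015536501091326491 radial in tool axes/30mm [-0.569 -0.819  0.074] tan [-0.822  0.569 -0.016] rho 0.20665796416126905
```

```bash
python3 -m creep '[[0.4,0.55,0,0],[0.8,1.1,0,0],[1.1,1.6,0,0],[1.1,1.6,0,0],[1.1,1.6,0,0]]'
python3 st.py
```

```text
time_s: 25.78
ee_pos: [0.1617, -0.026, 0.006]
orientation: [-3.085, 0.02, -2.307]
contact_force: [0.8, 0.1, -0.6]
grip_width: 1.001
grip_force: 0.0
[-0.127 -0.446 -1.134  0.825 -0.016 -0.962] inpl -0.058
toolz rad/tan 0.05773049349002236 -0.015676176191415706 radial in tool axes/30mm [-0.572 -0.819  0.058] tan [-0.82   0.572 -0.016] rho 0.16381652476164008
```

```bash
python3 -m creep '[[0,0,0.5,0],[0,0,1,0],[0,0,1.5,0],[0,0,1.5,0],[0,0,1.5,0]]';python3 st.py
python3 -m creep '[[0.3,0.4,0,0],[0.6,0.8,0,0],[0.9,1.3,0,0],[0.9,1.3,0,0],[0.9,1.3,0,0]]'
python3 st.py
```

```text
time_s: 26.2
ee_pos: [0.1803, -0.029, -0.0157]
orientation: [-3.108, 0.004, -2.307]
contact_force: [-0.8, -0.1, -0.2]
grip_width: 1.001
grip_force: 0.0
[-0.131 -0.307 -1.134  0.714 -0.015 -0.965] inpl -0.03
toolz rad/tan 0.03012451429330619 -0.015395216198721346 radial in tool axes/30mm [-0.569 -0.822  0.03 ] tan [-0.822  0.569 -0.015] rho 0.1825932172856431
time_s: 26.62
ee_pos: [0.1455, -0.0242, 0.0039]
orientation: [-3.117, -0.002, -2.307]
contact_force: [0.3, -0.6, -0.8]
grip_width: 0.999
grip_force: 0.0
[-0.129 -0.437 -1.134  0.854 -0.015 -0.964] inpl -0.019
toolz rad/tan 0.019099236050597452 -0.01533177214929003 radial in tool axes/30mm [-0.571 -0.821  0.019] tan [-0.821  0.57  -0.015] rho 0.14752806116390937
```

```bash
python3 -m creep '[[0,0,0.5,0],[0,0,1,0],[0,0,1,0],[0,0,1,0]]';python3 st.py; python3 -c "
from h import *;go(.4366,-.2693,.15,85.8)"
```

```text
time_s: 26.95
ee_pos: [0.1567, -0.026, -0.009]
orientation: [-3.133, -0.012, -2.308]
contact_force: [-0.2, 0.6, 0.0]
grip_width: 0.998
grip_force: 0.0
[-0.132 -0.35  -1.134  0.786 -0.015 -0.966] inpl -0.0
toolz rad/tan 0.00034167576990002876 -0.015172588065735484 radial in tool axes/30mm [-0.569 -0.822  0.   ] tan [-0.822  0.569 -0.015] rho 0.15882643463248663
shift [ -0.198 -12.407  -5.194] turn 141.98 now [ 0.1567 -0.026  -0.009 ] [-179.49   -0.7  -132.22] t 26.9 gw 0.998 F [-0.2  0.6  0. ]
```

Level again (0.9° residual). Now to the green tray at tool yaw 86°.

```bash
python3 -m creep '[[0,-0.5,-1,7],[0,-1.2,-2,14],[0,-2,-3,21],[0,-3,-4,28],[0,-4,-5,35],[0,-5,-5.2,42],[0,-6,-5.2,49],[0,-7,-5.2,56],[0,-8,-5.2,63],[0,-9,-5.2,70],[0,-10,-5.2,77],[-0.1,-11,-5.2,84],[-0.2,-11.6,-5.2,91],[-0.2,-12,-5.2,98],[-0.2,-12.3,-5.2,105],[-0.2,-12.4,-5.2,112],[-0.2,-12.4,-5.2,119],[-0.2,-12.4,-5.2,126],[-0.2,-12.4,-5.2,133],[-0.2,-12.4,-5.2,140]]'
python3 - <<'E'
from t import *
x,y=tray(.4346,-.2693);go(x,y,-.0095,85.8)
E
python3 st.py
```

```text
time_s: 28.62
ee_pos: [0.4361, -0.2688, 0.1512]
orientation: [3.142, 0.015, 1.526]
contact_force: [0.0, -0.2, 0.5]
grip_width: 1.001
grip_force: 0.0
wrist [ 435.8 -270. ] [122.1  66.2] axis 85.6 z 0.0446
shift [ 0.041 -0.01   5.356] turn 1.07 now [ 0.4361 -0.2688  0.1512] [179.99   0.86  86.87] t 28.7 gw 1.002 F [ 0.6 -0.3 -0.1]
[-0.544  0.248 -0.134  1.181 -0.013  1.082] inpl -0.007
toolz rad/tan 0.007282547590217151 -0.013219101113826686 radial in tool axes/30mm [-0.47   0.883  0.007] tan [ 0.883  0.47  -0.013] rho 0.5123303100895371
```

```bash
python3 -m creep '[[0.04,0,1,1.1],[0.04,0,2,1.1],[0.04,0,3,1.1],[0.04,0,4,1.1],[0.04,0,4.8,1.1],[0.04,0,5.2,1.1],[0.04,0,5.36,1.1],[0.04,0,5.36,1.1],[0.04,0,5.36,1.1]]' 1 50
python3 -m creep '[[0,0,0,0],[0,0,0,0],[0,0,0,0],[0,0,0,0],[0,0,0,0],[0,0,0,0],[0,0,0,0]]' -1 50
python3 -m creep '[[0,0,-0.3,0],[0,0,-0.8,0],[0,0,-1.6,0],[0,0,-2.4,0],[0,0,-3.2,0],[0,0,-4,0],[0,0,-4.6,0],[0,0,-4.8,0],[0,0,-4.8,0]]'
python3 -c "
from h import *;go(.4336,-.0087,.135,180.5)"
```

```text
time_s: 29.42
ee_pos: [0.4369, -0.2706, -0.0092]
orientation: [3.14, 0.016, 1.514]
contact_force: [-0.7, -0.1, 0.4]
grip_width: 0.999
grip_force: 0.0
time_s: 30.0
ee_pos: [0.4373, -0.2708, -0.0086]
orientation: [3.139, 0.016, 1.513]
contact_force: [-3.8, 2.0, 13.1]
grip_width: 0.767
grip_force: 52.6
time_s: 30.75
ee_pos: [0.4376, -0.2686, 0.1358]
orientation: [3.138, 0.017, 1.513]
contact_force: [0.2, 0.1, -2.8]
grip_width: 0.761
grip_force: 57.6
shift [ 8.642 -0.631 -0.12 ] turn -93.81 now [ 0.4376 -0.2686  0.1358] [179.81   0.96  86.69] t 30.8 gw 0.761 F [ 0.2  0.1 -2.8]
```

```bash
python3 -m creep '[[0.3,0,0,-5],[0.8,0,0,-12],[1.5,-0.1,0,-19],[2.2,-0.15,0,-26],[2.9,-0.2,0,-33],[3.6,-0.25,0,-40],[4.3,-0.3,0,-47],[5,-0.4,0,-54],[5.7,-0.45,0,-61],[6.4,-0.5,0,-68],[7.1,-0.55,0,-75],[7.7,-0.6,0,-82],[8.2,-0.63,0,-89],[8.5,-0.63,0,-93],[8.64,-0.63,0,-93.8],[8.64,-0.63,0,-93.8],[8.64,-0.63,0,-93.8],[8.64,-0.63,0,-93.8]]'
python3 - <<'E'
from t import *
c=shot('wrist');P=cloud(c);s=sense();z=s['ee_pos'][2]
go(.4336,-.0087,.066,180.5)
for n,z0 in(('held',z+.054),('white',.075)):
    m=(np.abs(P[...,2]-z0)<.008)&(np.hypot(P[...,0]-.435,P[...,1]+.0095)<.085)
    p=P[m];print(n,len(p),p.min(0),p.max(0),np.median(p[:,2]))
cv2.imwrite('pics/w6.png',c['img'])
tray(.435,-.0095,z+.009,n='scene')
E
```

```text
time_s: 32.25
ee_pos: [0.4326, -0.0089, 0.1296]
orientation: [-3.126, -0.001, -3.136]
contact_force: [-0.4, 0.4, -2.6]
grip_width: 0.764
grip_force: 57.5
shift [-0.031  0.04   2.125] turn -0.15 now [ 0.4327 -0.0089  0.1298] [-1.7912e+02 -4.0000e-02 -1.7965e+02] t 32.3 gw 0.764 F [ 0.4 -0.3 -3.8]
held 18790 [ 0.37332306 -0.05418627  0.17576551] [0.48301855 0.03893151 0.19175006] 0.1820637943909557
white 1741 [ 0.37274615 -0.04311062  0.06736162] [0.38796213 0.02301137 0.07852481] 0.07591241052666892
scene [432.7  -5.5] [ 94.5 124. ] axis 179.8 z 0.1816
```

View pics/w6.png

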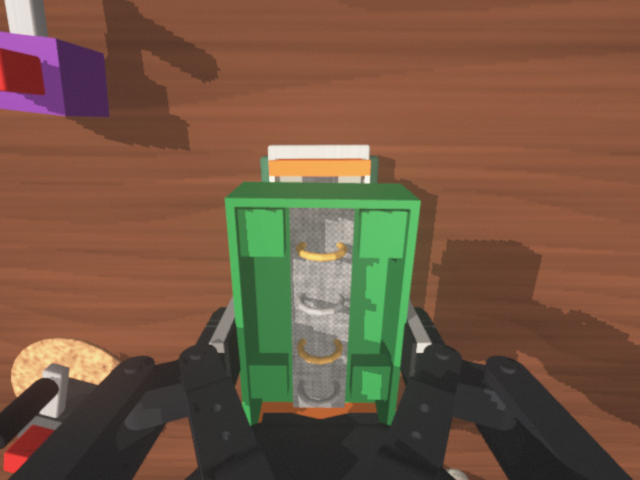

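The picture shows the green tray held square over the white one, with opposite orange ends (white's at (320,168)). The alignment is within about 1 mm, so I'll lower it.

```bash
python3 -m creep '[[0,0,0.4,0],[0,0,0.9,0],[0,0,1.4,0],[0,0,1.8,0],[0,0,2.0,0],[0,0,2.1,0],[0,0,2.17,0],[0,0,2.2,0],[0,0,2.2,0],[0,0,2.2,0]]'
python3 -m creep '[[0,0,0,0],[0,0,0,0],[0,0,0,0],[0,0,0,0],[0,0,-0.6,0],[0,0,-1.5,0],[0,0,-2.6,0],[0,0,-3.8,0],[0,0,-4.2,0],[0,0,-4.2,0],[0,0,-4.2,0]]' 1
python3 - <<'E'
from t import *
tray(.435,-.0095,.073);tray(.435,-.0095,.073,n='scene')
c=shot('scene');P=cloud(c);H=cv2.cvtColor(c['img'],cv2.COLOR_BGR2HSV)
near=(np.abs(P[...,0]-.512)<.03)&(np.abs(P[...,1]-.04)<.03)
def st(n,m): p=P[m];print(n,m.sum(),p.mean(0).round(4) if m.sum() else '',p[:,2].min().round(4),p[:,2].max().round(4))
st('red',near&((H[...,0]<5)|(H[...,0]>175))&(H[...,1]>170))
st('yel',near&(H[...,0]>22)&(H[...,0]<34)&(H[...,1]>170))
cv2.imwrite('pics/s7.png',cv2.resize(c['img'][170:390,220:513],(800,600)))
np.savez('sc.npz',P=P,img=c['img'])
E
```

```text
time_s: 33.18
ee_pos: [0.4332, -0.0094, 0.0644]
orientation: [-3.126, 0.0, -3.133]
contact_force: [-1.1, 0.5, -2.0]
grip_width: 0.76
grip_force: 57.5
time_s: 34.1
ee_pos: [0.4332, -0.0074, 0.1902]
orientation: [-3.126, 0.001, -3.133]
contact_force: [-0.4, -0.8, -0.1]
grip_width: 1.001
grip_force: 0.0
wrist [435.1  -8.6] [ 66.2 122.5] axis 179.3 z 0.1159
scene [432.6  -6.7] [ 70.6 123.4] axis 178.7 z 0.1141
red 42 [0.5241 0.0421 0.0625] 0.057 0.0673
yel 41 [0.502  0.0363 0.0333] 0.0231 0.1165
```

View pics/s7.png

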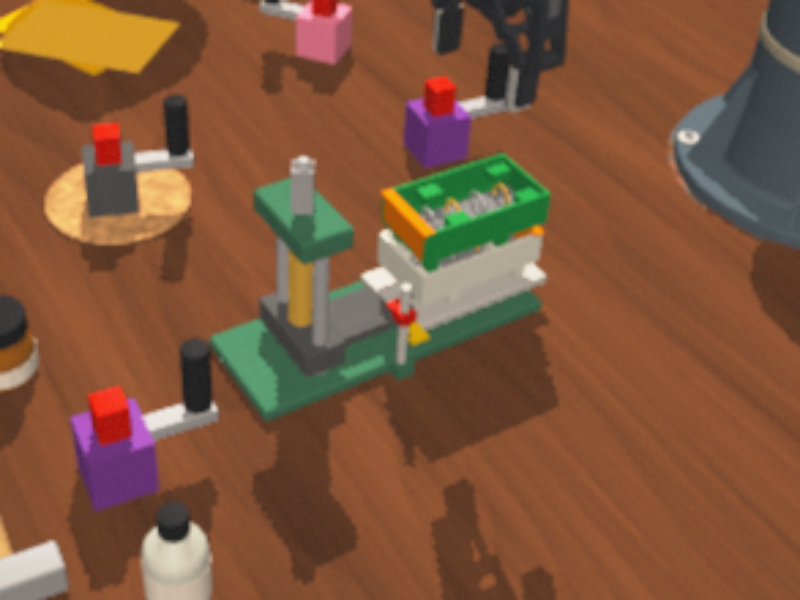

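The white and green trays are stacked properly: green rim at z 0.116, opposite ends, centred. Next, the crank.

```bash
python3 -c "
from h import *;go(.61,-.27,.21,162)"
```

```text
shift [-5.855 -8.811 -0.588] turn 18.48 now [ 0.4321 -0.0074  0.1888] [-1.7913e+02 -1.4000e-01 -1.7952e+02] t 34.2 gw 0.999 F [ 0.2 -0.2 -0.9]
```

```bash
python3 -m creep '[[-0.3,-0.8,0,2],[-0.8,-1.6,-0.2,4],[-1.5,-2.4,-0.3,6],[-2.2,-3.3,-0.4,8],[-2.9,-4.2,-0.5,10],[-3.5,-5.2,-0.59,12],[-4.1,-6.2,-0.59,14],[-4.7,-7.1,-0.59,16],[-5.3,-8,-0.59,18],[-5.7,-8.6,-0.59,18.5],[-5.85,-8.8,-0.59,18.5],[-5.85,-8.8,-0.59,18.5],[-5.85,-8.8,-0.59,18.5],[-5.85,-8.8,-0.59,18.5]]' 0 50
cat > crank.py <<'E'
from h import *
def crank(x0,y0,zb=.004,n='wrist',rad=.12):
    c=shot(n);P=cloud(c);H=cv2.cvtColor(c['img'],cv2.COLOR_BGR2HSV);near=np.hypot(P[...,0]-x0,P[...,1]-y0)<rad
    red=((H[...,0]<6)|(H[...,0]>174))&(H[...,1]>150)
    m=near&red&(np.abs(P[...,2]-zb-.08)<.006);k=near&(np.abs(P[...,2]-zb-.106)<.006)
    b=cv2.minAreaRect((P[m][:,:2]*1e3).astype(np.float32));kk=cv2.minAreaRect((P[k][:,:2]*1e3).astype(np.float32))
    d=np.array(kk[0])-b[0];yaw=np.degrees(np.arctan2(d[1],d[0]))
    print(n,'boss',b,np.median(P[m][:,2]),'knob',kk,np.median(P[k][:,2]),'arm',np.hypot(*d),yaw);return c,b[0],yaw
E
python3 - <<'E'
from crank import *
c,b,yaw=crank(.61,-.27);go(b[0]/1e3,b[1]/1e3,.032,yaw);cv2.imwrite('pics/w8.png',c['img'])
E
```

```text
time_s: 35.42
ee_pos: [0.6101, -0.2689, 0.2111]
orientation: [-3.127, 0.003, 2.828]
contact_force: [0.1, 0.2, -0.2]
grip_width: 0.499
grip_force: 0.0
wrist boss ((641.0969848632812, -279.74072265625), (22.98301124572754, 22.504438400268555), 71.93888092041016) 0.08475357749562781 knob ((580.4895629882812, -259.2687072753906), (21.14217758178711, 20.7643985748291), 26.9449405670166) 0.11086105952570902 arm 63.971579627897036 161.33602586427014
shift [-1.071  0.059  5.989] turn 0.69 now [ 0.6101 -0.2688  0.2115] [-179.17    0.23  162.02] t 35.5 gw 0.498 F [0.2 0.4 0.6]
```

View pics/w8.png

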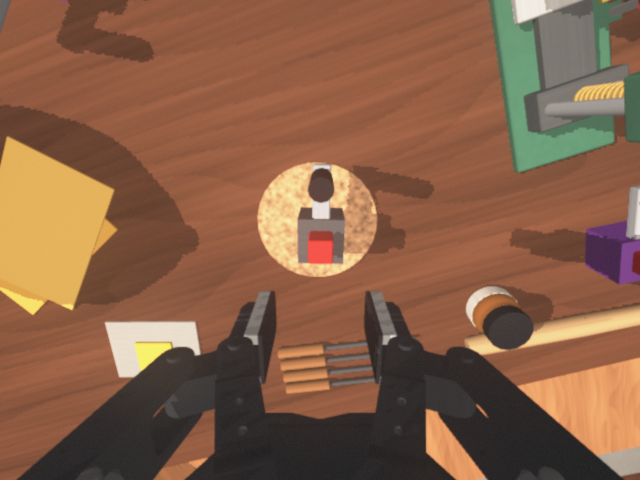

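The dark crank's boss is at (320,248) and its knob at (320,185), both on the mat. Before gripping, a close look at the shaft's flats.

```bash
python3 -m creep '[[0,0.5,-1,0],[0,1.5,-1.6,0],[0,2.7,-1.6,0],[-0.2,3.9,-1.6,0],[-0.5,5.1,-1.6,0],[-0.8,6.3,-1.6,0],[-1,7.3,-1.6,0],[-1.2,8,-1.6,0],[-1.3,8.3,-1.6,0],[-1.3,8.3,-1.3,0],[-1.3,8.3,-1.3,0],[-1.3,8.3,-1.3,0]]' 0
python3 - <<'E'
from h import *
c=shot('wrist');P=cloud(c)
np.savez('shaft.npz',P=P,img=c['img'],Rwc=c['Rwc'],o=c['o'],mtx=c['mtx'])
near=np.hypot(P[...,0]-.584,P[...,1]+.009)<.03
for a,b in((.163,.193),(.194,.206),(.16,.206)):
    m=near&(P[...,2]>a)&(P[...,2]<b);p=P[m]
    if len(p)>5: print(a,len(p),cv2.minAreaRect((p[:,:2]*1e3).astype(np.float32)),p.max(0))
m=near&(P[...,2]>.16);v,u=np.where(m);print(u.min(),u.max(),v.min(),v.max())
u0,v0=int(u.mean()),int(v.mean());cv2.imwrite('pics/sh.png',cv2.resize(c['img'][max(0,v0-50):v0+50,max(0,u0-65):u0+65],(780,600),interpolation=cv2.INTER_CUBIC));print(u0,v0)
go(.584,-.009,.25,162)
E
```

```text
time_s: 36.47
ee_pos: [0.7239, -0.0438, 0.2473]
orientation: [-3.127, 0.003, 2.828]
contact_force: [-0.9, 0.5, 0.5]
grip_width: 0.502
grip_force: 0.0
0.163 411 ((586.5874633789062, -9.016595840454102), (16.284595489501953, 16.720739364624023), 57.48399353027344) [0.59755937 0.00212688 0.19296243]
0.194 721 ((586.9794311523438, -9.226699829101562), (16.056106567382812, 15.423223495483398), 57.73572540283203) [0.59687889 0.00119358 0.20242087]
0.16 1280 ((586.5874633789062, -9.016595840454102), (16.284595489501953, 16.720739364624023), 57.48399353027344) [0.59755937 0.00212688 0.20242087]
286 320 0 45
304 20
shift [ 4.799 -0.327 -0.086] turn -0.01 now [ 0.7239 -0.0442  0.2479] [-179.16    0.24  161.99] t 36.5 gw 0.497 F [0.3 0.1 0.2]
```

View pics/sh.png

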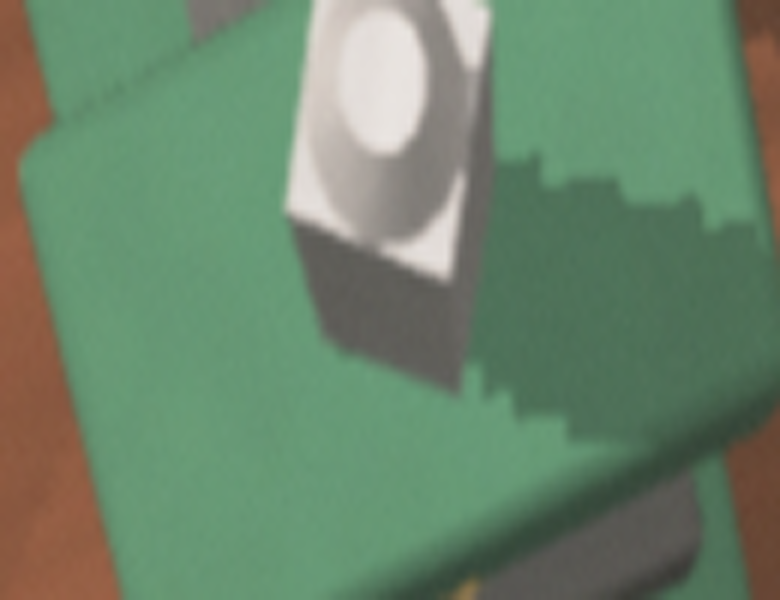

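The shaft is square at about 57.5° mod 90, so a crank yaw of 147.5° fits, with its centre at (0.586, -0.009). Back to the crank to grip it.

```bash
python3 -c "
from h import *;go(.6405,-.2795,.13,161.7);go(.6405,-.2795,.033,161.7)"
```

```text
shift [ 0.237 -8.259  4.05 ] turn 0.29 now [ 0.7239 -0.0442  0.2479] [-179.16    0.24  161.99] t 36.5 gw 0.497 F [0.3 0.1 0.2]
shift [ 0.25  -8.211  7.283] turn 0.29 now [ 0.7239 -0.0442  0.2479] [-179.16    0.24  161.99] t 36.5 gw 0.497 F [0.3 0.1 0.2]
```

```bash
python3 -m creep '[[0,-1,0,0.3],[0,-2.2,0.2,0.3],[0.1,-3.4,0.5,0.3],[0.1,-4.6,1,0.3],[0.2,-5.8,1.5,0.3],[0.2,-6.9,2,0.3],[0.24,-7.8,2.7,0.3],[0.24,-8.2,3.4,0.3],[0.24,-8.26,4,0.3],[0.24,-8.26,4,0.3],[0.24,-8.26,4,0.3]]' 0 60
python3 - <<'E'
from crank import *
c,b,yaw=crank(.64,-.27);go(b[0]/1e3,b[1]/1e3,.033,yaw)
E
```

```text
time_s: 37.43
ee_pos: [0.6404, -0.2796, 0.1313]
orientation: [-3.127, 0.004, 2.821]
contact_force: [0.9, 0.4, 0.8]
grip_width: 0.496
grip_force: 0.0
wrist boss ((641.6780395507812, -279.8608093261719), (23.10435676574707, 23.61836814880371), 70.81192016601562) 0.08472945433745888 knob ((580.4873657226562, -259.4398498535156), (20.845272064208984, 21.123306274414062), 25.74696159362793) 0.11086745624140318 arm 64.50824869211573 161.54477097887047
shift [-0.     0.04   3.311] turn 0.14 now [ 0.6412 -0.2794  0.1323] [-179.16    0.31  161.68] t 37.5 gw 0.5 F [-0.1  0.2  0.1]
```

```bash
python3 -m creep '[[0,0,0.8,0],[0,0,1.6,0],[0,0,2.3,0],[0,0,2.8,0],[0,0,3.1,0],[0,0,3.25,0],[0,0,3.25,0],[0,0,3.25,0]]' 0 80
python3 fing.py
python3 -m creep '[[0,0,0,0],[0,0,0,0],[0,0,0,0],[0,0,0,0],[0,0,0,0],[0,0,0,0],[0,0,0,0]]' -1 80
```

```text
time_s: 38.15
ee_pos: [0.6419, -0.2811, 0.0347]
orientation: [-3.127, 0.006, 2.822]
contact_force: [-0.1, 0.2, 0.6]
grip_width: 0.503
grip_force: 0.0
L 24715 y [-0.0607 -0.0413 -0.0002] zmax [0.03 0.03 0.03 0.03 0.03 0.03 0.03 0.03 0.03 0.03] x [-0.011  0.012]
  tip y -0.072 -0.0276
R 26175 y [0.0021 0.044  0.0634] zmax [0.03 0.03 0.03 0.03 0.03 0.03 0.03 0.03 0.03 0.03] x [-0.012  0.012]
  tip y 0.0292 0.208
0.4978980043506686
time_s: 38.78
ee_pos: [0.6418, -0.2814, 0.0347]
orientation: [-3.127, 0.007, 2.822]
contact_force: [-0.7, 0.3, 7.0]
grip_width: 0.265
grip_force: 79.0
```

```bash
python3 -m creep '[[0,0,-0.3,0],[0,0,-0.8,0],[0,0,-1.5,0],[0,0,-2.4,0],[0,0,-3.3,0],[0,0,-4.2,0],[0,0,-5.1,0],[0,0,-6,0],[0,0,-6.8,0],[0,0,-7.5,0],[0,0,-7.85,0],[0,0,-7.85,0]]'
python3 -c "
from h import *;go(.586,-.0095,.27,147.5)"
```

```text
time_s: 39.78
ee_pos: [0.6416, -0.2776, 0.2716]
orientation: [-3.127, 0.008, 2.822]
contact_force: [0.6, -0.7, -5.0]
grip_width: 0.267
grip_force: 79.3
shift [ 4.569  7.902 -0.101] turn 14.18 now [ 0.6416 -0.2776  0.2716] [-179.14    0.46  161.68] t 39.8 gw 0.267 F [ 0.6 -0.7 -5. ]
```

```bash
python3 -m creep '[[0.2,0.4,0,2],[0.5,0.9,0,4],[0.9,1.6,0,6],[1.3,2.3,-0.1,8],[1.7,3,-0.1,10],[2.1,3.7,-0.1,12],[2.5,4.4,-0.1,13],[3,5.1,-0.1,14],[3.4,5.8,-0.1,14],[3.8,6.5,-0.1,14.1],[4.2,7.2,-0.1,14.2],[4.45,7.7,-0.1,14.2],[4.57,7.9,-0.1,14.2],[4.57,7.9,-0.1,14.2],[4.57,7.9,-0.1,14.2],[4.57,7.9,-0.1,14.2]]'
python3 - <<'E'
from crank import *
s=sense();z=s['ee_pos'][2]-.031
go(.586,-.009,.19,147.5)
c=shot('wrist');P=cloud(c)
near=np.hypot(P[...,0]-.586,P[...,1]+.009)<.12
k=near&(np.abs(P[...,2]-z-.106)<.006);print('knob',cv2.minAreaRect((P[k][:,:2]*1e3).astype(np.float32)))
for n in('scene','top'):
    c2=shot(n);P2=cloud(c2);m=(np.hypot(P2[...,0]-.586,P2[...,1]+.009)<.03)&(P2[...,2]>.16)&(P2[...,2]<.206);p=P2[m];print(n,len(p),p.mean(0) if len(p) else '', cv2.minAreaRect((p[:,:2]*1e3).astype(np.float32)) if len(p)>5 else '')
cv2.imwrite('pics/s9.png',np.hstack([cv2.resize(c['img'],(400,300)),cv2.resize(shot('scene')['img'][180:330,250:450],(400,300))]))
E
```

```text
time_s: 41.12
ee_pos: [0.5855, -0.0103, 0.2673]
orientation: [-3.128, 0.008, 2.573]
contact_force: [0.2, -0.8, -5.7]
grip_width: 0.265
grip_force: 79.4
shift [0.029 0.082 2.577] turn -0.06 now [ 0.5855 -0.0103  0.2673] [-179.22    0.45  147.44] t 41.1 gw 0.265 F [ 0.2 -0.8 -5.7]
knob ((560.2811279296875, 9.115097045898438), (94.77403259277344, 89.1526107788086), 56.78499221801758)
scene 149 [ 0.58724607 -0.00280482  0.18135641] ((584.6451416015625, -7.475614547729492), (21.412109375, 15.719417572021484), 54.74891662597656)
top 0
```

View pics/s9.png

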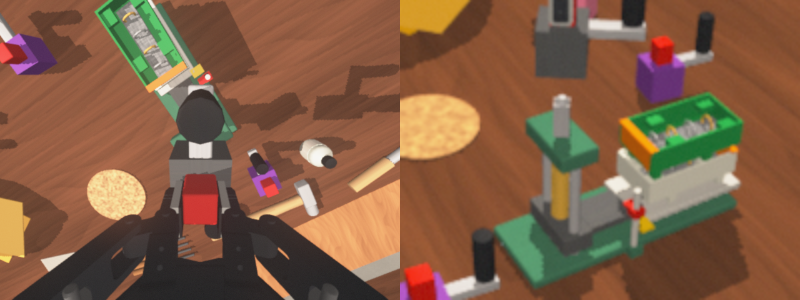

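```bash
python3 -m creep '[[0.03,0.05,0.3,0],[0.03,0.05,0.6,0],[0.03,0.05,0.9,0],[0.03,0.05,1.2,0],[0.03,0.05,1.4,0],[0.03,0.05,1.6,0],[0.03,0.05,1.8,0],[0.03,0.05,1.8,0]]'
python3 -m creep '[[0,0,0.2,0],[0,0,0.4,0],[0,0,0.6,0],[0,0,0.75,0],[0,0,0.85,0],[0,0,0.85,0]]'
```

```text
time_s: 41.98
ee_pos: [0.5852, -0.0086, 0.2125]
orientation: [-3.128, 0.007, 2.574]
contact_force: [-0.3, 0.5, -5.8]
grip_width: 0.269
grip_force: 79.2
time_s: 42.48
ee_pos: [0.5852, -0.0088, 0.1873]
orientation: [-3.128, 0.007, 2.574]
contact_force: [-0.0, -0.2, -5.0]
grip_width: 0.266
grip_force: 79.3
```

```bash
python3 -m creep '[[0,0,0.04,0],[0,0,0.06,0],[0,0,0.06,0]]'
python3 -m creep '[[0,0,0,0],[0,0,0,0],[0,0,0,0],[0,0,-0.5,0],[0,0,-1.2,0],[0,0,-2,0],[0,0,-2.8,0],[0,0,-3.2,0],[0,0,-3.2,0]]' 0
python3 - <<'E'
from crank import *
c,b,yaw=crank(.586,-.009,.155)
go(.586+.065*np.cos(np.radians(yaw)),-.009+.065*np.sin(np.radians(yaw)),.275,147.5)
H=cv2.cvtColor(c['img'],cv2.COLOR_BGR2HSV);P=cloud(c)
near=(np.abs(P[...,0]-.512)<.03)&(np.abs(P[...,1]-.04)<.03)
for n,m in(('red',near&((H[...,0]<5)|(H[...,0]>175))&(H[...,1]>170)),('yel',near&(H[...,0]>22)&(H[...,0]<34)&(H[...,1]>170))):
    p=P[m];print(n,m.sum(),p.mean(0).round(4),np.percentile(p[:,2],[2,10,50,90,98]).round(4)) if m.sum() else print(n,0)
E
```

```text
time_s: 42.73
ee_pos: [0.5856, -0.0089, 0.1864]
orientation: [-3.129, 0.008, 2.574]
contact_force: [0.0, 0.2, -5.0]
grip_width: 0.27
grip_force: 79.3
time_s: 43.48
ee_pos: [0.5867, -0.0074, 0.2855]
orientation: [-3.131, 0.012, 2.574]
contact_force: [0.6, 0.7, 0.4]
grip_width: 0.497
grip_force: 0.0
wrist boss ((586.1063232421875, -7.4098968505859375), (23.681529998779297, 24.40142250061035), 58.84861755371094) 0.23574152157734263 knob ((531.5987548828125, 27.460586547851562), (20.672775268554688, 20.972984313964844), 11.058283805847168) 0.2618078196238144 arm 64.7072300511515 147.3914668667013
shift [ 2.151 -0.045  0.267] turn -0.02 now [ 0.5864 -0.0074  0.2837] [-179.34    0.59  147.48] t 43.5 gw 0.503 F [0.7 0.3 0.1]
red 74 [0.5217 0.0395 0.0628] [0.0014 0.0637 0.0668 0.0678 0.0683]
yel 0
```

The crank is fully seated: boss top at z 0.236, yaw 147.4°, knob at (0.5316, 0.0275). Now I'll grip the knob.

```bash
python3 -c "
from h import *;go(.5316,.0275,.2855,147.5);go(.5316,.0275,.19,147.5)"
```

```text
shift [ 2.164e+00 -1.000e-03 -8.400e-02] turn -0.02 now [ 0.5864 -0.0074  0.2837] [-179.34    0.59  147.48] t 43.5 gw 0.503 F [0.7 0.3 0.1]
shift [2.197 0.035 3.099] turn -0.02 now [ 0.5864 -0.0074  0.2837] [-179.34    0.59  147.48] t 43.5 gw 0.503 F [0.7 0.3 0.1]
```

```bash
python3 -m creep '[[0.7,0,0,0],[1.4,0,0,0],[1.9,0,0,0],[2.16,0,0.3,0],[2.18,0.01,1,0],[2.19,0.02,1.8,0],[2.2,0.03,2.5,0],[2.2,0.03,2.9,0],[2.2,0.03,3.1,0],[2.2,0.03,3.1,0]]' 0 30
python3 -m creep '[[0,0,0,0],[0,0,0,0],[0,0,0,0],[0,0,0,0],[0,0,0,0],[0,0,0,0]]' -1 30
python3 -m creep '[[-0.04,0.37,0,0],[-0.15,0.74,0,0],[-0.29,1.08,0,0],[-0.29,1.08,0,0]]'
python3 st.py
```

```text
time_s: 44.37
ee_pos: [0.5293, 0.0273, 0.1872]
orientation: [-3.127, 0.006, 2.574]
contact_force: [-0.8, -0.4, -0.6]
grip_width: 0.504
grip_force: 0.0
time_s: 44.87
ee_pos: [0.5307, 0.0275, 0.1894]
orientation: [-3.129, 0.009, 2.574]
contact_force: [-2.1, 1.3, 6.2]
grip_width: 0.251
grip_force: 29.7
time_s: 45.2
ee_pos: [0.5567, 0.0496, 0.1889]
orientation: [-3.127, 0.011, 2.574]
contact_force: [1.7, -7.8, 6.3]
grip_width: 0.247
grip_force: 30.0
[ 0.1    0.34   0.086  1.317 -0.018  0.667] inpl 0.0
toolz rad/tan -0.0004444968232798431 -0.01775247524904896 radial in tool axes/30mm [-0.785  0.619 -0.   ] tan [ 0.619  0.785 -0.018] rho 0.5588853690167468
```

```bash
python3 -c "
import numpy as np
t=np.radians(30+18*np.arange(1,21));r=65/30
print([[round(float(r*(np.cos(a)-np.cos(np.pi/6))),2),round(float(r*(np.sin(a)-.5)),2)] for a in t])"
```

```text
[[-0.43, 0.53], [-1.0, 0.9], [-1.65, 1.07], [-2.33, 1.04], [-2.96, 0.79], [-3.49, 0.37], [-3.86, -0.2], [-4.03, -0.86], [-4.0, -1.53], [-3.75, -2.17], [-3.33, -2.69], [-2.76, -3.06], [-2.1, -3.24], [-1.43, -3.2], [-0.79, -2.96], [-0.27, -2.53], [0.1, -1.96], [0.28, -1.31], [0.24, -0.63], [-0.0, 0.0]]
```

```bash
python3 -m creep '[[-0.43,0.53,0,0],[-1.0,0.9,0,0],[-1.65,1.07,0,0],[-2.33,1.04,0,0],[-2.96,0.79,0,0],[-3.49,0.37,0,0],[-3.86,-0.2,0,0],[-4.03,-0.86,0,0],[-4.0,-1.53,0,0],[-3.75,-2.17,0,0],[-3.33,-2.69,0,0],[-2.76,-3.06,0,0],[-2.1,-3.24,0,0],[-1.43,-3.2,0,0],[-0.79,-2.96,0,0],[-0.27,-2.53,0,0],[0.1,-1.96,0,0],[0.28,-1.31,0,0],[0.24,-0.63,0,0],[0,0,0,0]]'
python3 st.py
cat > lvl.py <<'E'
from t import *
tray(.435,-.0095,.103,n='scene',rad=.085)
for n in('scene','top'):
    c=shot(n);P=cloud(c);H=cv2.cvtColor(c['img'],cv2.COLOR_BGR2HSV)
    near=(np.abs(P[...,0]-.512)<.025)&(np.abs(P[...,1]-.042)<.022)
    for k,m in(('red',near&((H[...,0]<5)|(H[...,0]>175))&(H[...,1]>170)),('yel',near&(H[...,0]>22)&(H[...,0]<34)&(H[...,1]>170))):
        p=P[m];print(n,k,m.sum(),p.mean(0).round(4),np.percentile(p[:,2],[5,50,95]).round(4)) if m.sum() else print(n,k,0)
E
python3 lvl.py
```

```text
time_s: 46.87
ee_pos: [0.5556, 0.0495, 0.1893]
orientation: [-3.126, 0.011, 2.574]
contact_force: [-0.1, -22.7, 4.2]
grip_width: 0.248
grip_force: 31.4
[ 0.1    0.337  0.084  1.318 -0.019  0.668] inpl 0.0
toolz rad/tan -0.0004232422793180614 -0.019039626637298735 radial in tool axes/30mm [-0.785  0.62  -0.   ] tan [ 0.62   0.785 -0.019] rho 0.5577714113099271
scene [0. 0.] [0. 0.] axis 0.0 z nan
scene red 41 [0.5245 0.0422 0.0627] [0.058  0.0626 0.0668]
scene yel 31 [0.5022 0.0386 0.042 ] [0.0349 0.0374 0.0755]
top red 0
top yel 0
  return _methods._mean(a, axis=axis, dtype=dtype,
  ret = ret.dtype.type(ret / rcount)
```

```bash
python3 -m creep '[[-0.43,0.53,0,0],[-1.0,0.9,0,0],[-1.65,1.07,0,0],[-2.33,1.04,0,0],[-2.96,0.79,0,0],[-3.49,0.37,0,0],[-3.86,-0.2,0,0],[-4.03,-0.86,0,0],[-4.0,-1.53,0,0],[-3.75,-2.17,0,0],[-3.33,-2.69,0,0],[-2.76,-3.06,0,0],[-2.1,-3.24,0,0],[-1.43,-3.2,0,0],[-0.79,-2.96,0,0],[-0.27,-2.53,0,0],[0.1,-1.96,0,0],[0.28,-1.31,0,0],[0.24,-0.63,0,0],[0,0,0,0]]'
python3 - <<'E' 2>/dev/null
exec(open('lvl.py').read().replace('.103','.097'))
crank_=__import__('crank').crank
c,b,y=crank_(.586,-.009,.155)
E
```

```text
time_s: 48.68
ee_pos: [0.5555, 0.0496, 0.1893]
orientation: [-3.126, 0.011, 2.574]
contact_force: [-0.4, -21.5, 3.4]
grip_width: 0.248
grip_force: 31.9
scene [434.   -6.4] [ 67.7 123.2] axis 179.3 z 0.1359
scene red 42 [0.5239 0.0418 0.0622] [0.0577 0.0622 0.0654]
scene yel 22 [0.4998 0.0386 0.0552] [0.0454 0.0476 0.1273]
top red 0
top yel 0
wrist boss ((579.0527954101562, -14.697772979736328), (6.693209648132324, 17.51825714111328), 27.27140998840332) 0.23630847208738534 knob ((557.5167846679688, 52.89268493652344), (91.08236694335938, 27.063228607177734), 57.211822509765625) 0.2611110373485306 arm 70.93849279493678 107.67318016187754
```

```bash
python3 -m creep '[[-0.43,0.53,0,0],[-1.0,0.9,0,0],[-1.65,1.07,0,0],[-2.33,1.04,0,0],[-2.96,0.79,0,0],[-3.49,0.37,0,0],[-3.86,-0.2,0,0],[-4.03,-0.86,0,0],[-4.0,-1.53,0,0],[-3.75,-2.17,0,0],[-3.33,-2.69,0,0],[-2.76,-3.06,0,0],[-2.1,-3.24,0,0],[-1.43,-3.2,0,0],[-0.79,-2.96,0,0],[-0.27,-2.53,0,0],[0.1,-1.96,0,0],[0.28,-1.31,0,0],[0.28,-1.31,0,0]]'
python3 - <<'E' 2>/dev/null
exec(open('lvl.py').read().replace('.103','.107'))
np.save('scP.npy',P) if 0 else None
c=shot('scene');a=shot('wrist');P=cloud(c);H=cv2.cvtColor(c['img'],cv2.COLOR_BGR2HSV)
m=((H[...,0]<5)|(H[...,0]>175))&(H[...,1]>120)
v,u=np.where(m[270:310,350:385]);print('red px',u.min()+350,u.max()+350,v.min()+270,v.max()+270)
m=(H[...,0]>22)&(H[...,0]<34)&(H[...,1]>150)
v,u=np.where(m[260:310,350:390]);print('yel px',u.min()+350,u.max()+350,v.min()+260,v.max()+260)
cv2.imwrite('pics/l10.png',np.hstack([cv2.resize(a['img'][100:400,120:520],(400,300)),cv2.resize(c['img'][255:315,335:415],(400,300),interpolation=cv2.INTER_CUBIC)]))
E
```

```text
time_s: 50.47
ee_pos: [0.5286, 0.0233, 0.1897]
orientation: [-3.13, 0.011, 2.576]
contact_force: [2.6, -0.7, 4.6]
grip_width: 0.252
grip_force: 32.5
scene [433.6  -5.3] [122.3  66.9] axis 0.2 z 0.1456
scene red 44 [0.524  0.0426 0.0624] [0.0579 0.0631 0.0668]
scene yel 27 [0.5002 0.0364 0.0591] [0.0539 0.0563 0.0577]
top red 0
top yel 0
red px 362 371 279 289
yel px 371 377 280 285
```

View pics/l10.png

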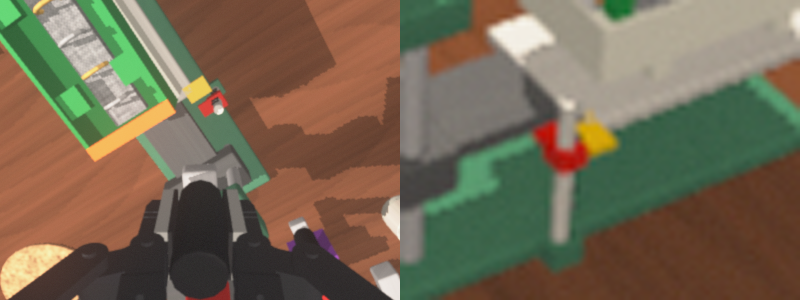

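```bash
cat > lv2.py <<'E'
from h import *
for n in('wrist','scene'):
    c=shot(n);P=cloud(c);H=cv2.cvtColor(c['img'],cv2.COLOR_BGR2HSV)
    near=(np.abs(P[...,0]-.512)<.025)&(np.abs(P[...,1]-.042)<.022)&(P[...,2]>.03)
    for k,m in(('red',near&((H[...,0]<6)|(H[...,0]>174))&(H[...,1]>150)),('yel',near&(H[...,0]>20)&(H[...,0]<36)&(H[...,1]>130))):
        m=cv2.erode(m.astype(np.uint8),np.ones((2,2)))>0
        p=P[m];print(n,k,m.sum(),p.mean(0).round(4),np.sort(p[:,2])[::max(1,len(p)//14)].round(4))
E
python3 lv2.py
```

```text
wrist red 213 [0.5216 0.037  0.0659] [0.0621 0.0637 0.0641 0.0644 0.0645 0.0647 0.0649 0.0658 0.0665 0.0668
 0.0671 0.0674 0.0677 0.0681 0.0711]
wrist yel 362 [0.5054 0.0328 0.0589] [0.0314 0.0579 0.0582 0.0583 0.0585 0.0586 0.0587 0.0589 0.059  0.0592
 0.0593 0.0594 0.0596 0.0598 0.0602]
scene red 25 [0.5241 0.0456 0.0625] [0.0584 0.0592 0.0593 0.0599 0.0601 0.0611 0.0612 0.0614 0.0618 0.0618
 0.0619 0.062  0.0622 0.0623 0.0626 0.0631 0.0633 0.0637 0.0643 0.0645
 0.0652 0.0654 0.0657 0.0663 0.0666]
scene yel 23 [0.5009 0.038  0.0561] [0.0521 0.0545 0.0553 0.0553 0.0554 0.0554 0.0554 0.0554 0.0556 0.0556
 0.0559 0.0561 0.0563 0.0563 0.0564 0.0565 0.0565 0.0566 0.0573 0.0578
 0.0579 0.0585 0.0585]
```

```bash
python3 -c "
import numpy as np
t=np.radians(-6+np.array([18*k for k in range(1,12)]+[209]));r=65/30;a0=np.radians(-6)
print([[round(float(r*(np.cos(a)-np.cos(a0))),2),round(float(r*(np.sin(a)-np.sin(a0))),2)] for a in t])"
```

```text
[[-0.04, 0.68], [-0.28, 1.31], [-0.71, 1.84], [-1.27, 2.21], [-1.93, 2.38], [-2.61, 2.35], [-3.24, 2.1], [-3.76, 1.68], [-4.13, 1.11], [-4.31, 0.45], [-4.27, -0.22], [-4.15, -0.62]]
```

```bash
python3 -m creep '[[-0.04,0.68,0,0],[-0.28,1.31,0,0],[-0.71,1.84,0,0],[-1.27,2.21,0,0],[-1.93,2.38,0,0],[-2.61,2.35,0,0],[-3.24,2.1,0,0],[-3.76,1.68,0,0],[-4.13,1.11,0,0],[-4.31,0.45,0,0],[-4.27,-0.22,0,0],[-4.15,-0.62,0,0],[-4.15,-0.62,0,0],[-4.15,-0.62,0,0],[-4.15,-0.62,0,0],[-4.15,-0.62,0,0]]'
python3 lv2.py | cut -c1-400
```

```text
time_s: 52.15
ee_pos: [0.6224, -0.0624, 0.1905]
orientation: [-3.127, 0.01, 2.573]
contact_force: [3.2, -8.2, 4.3]
grip_width: 0.249
grip_force: 32.1
wrist red 351 [0.5243 0.0349 0.0655] [0.0582 0.0632 0.0636 0.0639 0.0643 0.0646 0.0649 0.0652 0.0659 0.0666
 0.067  0.0673 0.0676 0.0681 0.0712]
wrist yel 598 [0.5055 0.0324 0.0648] [0.0625 0.0636 0.0639 0.0641 0.0643 0.0645 0.0646 0.0647 0.0649 0.065
 0.0652 0.0654 0.0656 0.0659 0.0663]
scene red 24 [0.5233 0.0456 0.0625] [0.0581 0.0591 0.0592 0.0604 0.0607 0.0612 0.0612 0.0614 0.0615 0.0627
 0.0629 0.0629 0.063  0.063  0.0632 0.0636 0.0637 0.0637 0.0639 0.0639
 0.0644 0.0646 0.0652 0.0663]
scene yel 25 [0.5025 0.0389 0.0619] [0.0599 0.06   0.061  0.0611 0.0611 0.0612 0.0613 0.0615 0.0616 0.0616
 0.062  0.062  0.062  0.0621 0.0623 0.0623 0.0624 0.0624 0.0624 0.0625
 0.0627 0.0627 0.063  0.0633 0.0636]
```

```bash
python3 - <<'E'
from h import *
a=shot('wrist');c=shot('scene');P=cloud(a)
m=(np.abs(P[...,0]-.515)<.02)&(np.abs(P[...,1]-.037)<.02)&(P[...,2]>.03);v,u=np.where(m);u0,v0=int(u.mean()),int(v.mean());print(u0,v0)
v1=max(0,v0-30);u1=max(0,u0-40)
cv2.imwrite('pics/l11.png',np.hstack([cv2.resize(a['img'][v1:v1+60,u1:u1+80],(400,300),interpolation=cv2.INTER_CUBIC),cv2.resize(c['img'][265:307,345:401],(400,300),interpolation=cv2.INTER_CUBIC)]))
H=cv2.cvtColor(a['img'],cv2.COLOR_BGR2HSV);r=((H[...,0]<6)|(H[...,0]>174))&(H[...,1]>150)&m
# bright (top) vs dark (side) red
for k,mm in(('bright',r&(H[...,2]>190)),('dark',r&(H[...,2]<=190))):
    p=P[mm]; print(k,mm.sum(),np.percentile(p[:,2],[3,10,50,90,97]).round(4),p.mean(0).round(4)) if mm.sum() else 0
E
```

```text
348 35
bright 349 [0.0631 0.0635 0.0653 0.0679 0.0684] [0.5237 0.0348 0.0656]
dark 85 [0.0599 0.0637 0.0662 0.0684 0.0699] [0.5242 0.0364 0.0659]
```

View pics/l11.png

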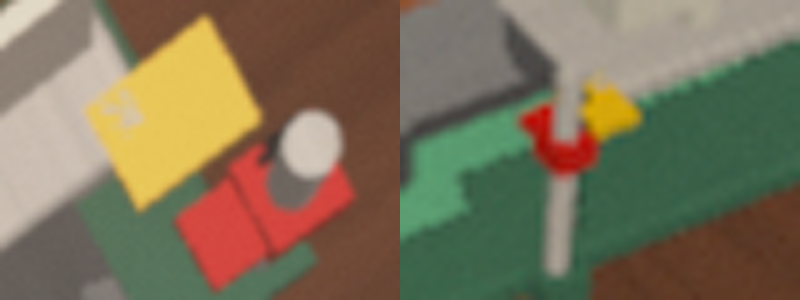

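```bash
python3 - <<'E'
from h import *
a=shot('wrist');P=cloud(a);H=cv2.cvtColor(a['img'],cv2.COLOR_BGR2HSV)
near=(np.abs(P[...,0]-.515)<.025)&(np.abs(P[...,1]-.037)<.025)&(P[...,2]>.05)&(P[...,2]<.075)
r=((H[...,0]<6)|(H[...,0]>174))&(H[...,1]>130)&near;y=(H[...,0]>20)&(H[...,0]<36)&(H[...,1]>130)&near
X=P[r];print('hist',np.histogram(X[:,2],bins=np.arange(.058,.074,.001)))
for lo in np.arange(.02,.056,.003):
    q=X[(X[:,1]>lo)&(X[:,1]<=lo+.003)];print(round(lo,3),len(q),np.median(q[:,2]).round(4) if len(q) else '',(q[:,0].min().round(4),q[:,0].max().round(4)) if len(q) else '')
Y=P[y];bx=cv2.boxPoints(cv2.minAreaRect((Y[:,:2]*1e3).astype(np.float32)));print('yel',bx.tolist(),np.median(Y[:,2]))
al=(np.abs(P[...,0]-.498)<.004)&(np.abs(P[...,1]-.005)<.02)&(P[...,2]<.09);print('alu',np.percentile(P[al][:,2],[10,50,90]) if al.sum() else 0,al.sum())
c=shot('scene');Hs=cv2.cvtColor(c['img'],cv2.COLOR_BGR2HSV);m=((Hs[...,0]<8)|(Hs[...,0]>172))&(Hs[...,1]>110)
for v in range(276,293): 
    u=np.where(m[v,355:380])[0]+355;print(v,u.min() if len(u) else '',u.max() if len(u) else '',end='; ')
M=c['mtx'];R=c['Rwc'].T
def pix(x):
    q=M@(R@(np.array(x)-c['o']));return (q[:2]/q[2]).round(1)
print('\nfwd yel',[pix((p[0]/1e3,p[1]/1e3,np.median(Y[:,2]))).tolist() for p in bx])
m2=(Hs[...,0]>20)&(Hs[...,0]<36)&(Hs[...,1]>120);v,u=np.where(m2[268:295,365:385]);print('obs yel u',u.min()+365,u.max()+365,'v',v.min()+268,v.max()+268)
B=X[X[:,2]>.0662];bb=cv2.boxPoints(cv2.minAreaRect((B[:,:2]*1e3).astype(np.float32)));print('block',bb.tolist())
for z in(.058,.061,.064,.068):print(z,[pix((p[0]/1e3,p[1]/1e3,z)).tolist() for p in bb])
E
```

```text
hist (array([  1,   2,   0,   4,   8,  70, 113,  48,  60, 103,  28,   6,   1,
         4,   1]), array([0.058, 0.059, 0.06 , 0.061, 0.062, 0.063, 0.064, 0.065, 0.066,
       0.067, 0.068, 0.069, 0.07 , 0.071, 0.072, 0.073]))
0.02 0  
0.023 14 0.0644 (np.float64(0.5178), np.float64(0.5278))
0.026 70 0.0644 (np.float64(0.5174), np.float64(0.529))
0.029 66 0.0644 (np.float64(0.5173), np.float64(0.5289))
0.032 71 0.0645 (np.float64(0.517), np.float64(0.529))
0.035 99 0.0672 (np.float64(0.5159), np.float64(0.53))
0.038 58 0.0673 (np.float64(0.516), np.float64(0.53))
0.041 23 0.0674 (np.float64(0.5269), np.float64(0.5299))
0.044 25 0.067 (np.float64(0.5261), np.float64(0.5299))
0.047 25 0.0675 (np.float64(0.5251), np.float64(0.5299))
0.05 0  
0.053 0  
0.056 0  
yel [[496.90386962890625, 42.93148422241211], [497.21942138671875, 20.796899795532227], [513.2084350585938, 21.024826049804688], [512.8928833007812, 43.15940856933594]] 0.0647253302337629
alu [0.06365645 0.06504489 0.08618019] 818
276  ; 277  ; 278  ; 279  ; 280 364 366; 281 362 366; 282 362 366; 283 363 370; 284 364 371; 285 364 372; 286 364 372; 287 365 371; 288 366 370; 289 367 368; 290  ; 291  ; 292  ; 
fwd yel [[377.4, 280.1], [371.6, 274.3], [365.5, 276.6], [371.2, 282.6]]
obs yel u 370 378 v 277 284
block [[513.8721923828125, 38.64999771118164], [522.36572265625, 28.97006607055664], [536.3521728515625, 41.24241256713867], [527.858642578125, 50.92234420776367]]
0.058 [[369.5, 283.8], [363.7, 282.4], [361.2, 287.9], [367.1, 289.3]]
0.061 [[369.5, 282.8], [363.8, 281.4], [361.3, 286.8], [367.1, 288.3]]
0.064 [[369.6, 281.7], [363.9, 280.3], [361.4, 285.8], [367.2, 287.2]]
0.068 [[369.7, 280.3], [364.0, 278.9], [361.5, 284.4], [367.3, 285.8]]
```

The clip is a block (top 67.3 mm) with a thin flag (top 64.4 mm). If the two share a mid-height, the mark is about 63 mm, while the tab is at 64.7 mm. I'll unwind slightly, allowing for the socket's play.

```bash
python3 -m creep '[[-0.15,0.55,0,0],[-0.16,1.11,0,0],[-0.01,1.66,0,0],[0.26,2.15,0,0],[0.66,2.55,0,0],[0.66,2.55,0,0],[0.66,2.55,0,0],[0.66,2.55,0,0],[0.66,2.55,0,0]]'
python3 lv2.py | cut -c1-300
```

```text
time_s: 53.2
ee_pos: [0.6463, 0.0146, 0.1891]
orientation: [-3.129, 0.007, 2.574]
contact_force: [-1.9, 2.2, 6.1]
grip_width: 0.252
grip_force: 32.1
wrist red 312 [0.5248 0.0367 0.0657] [0.0625 0.0636 0.0639 0.0642 0.0644 0.0646 0.0649 0.0654 0.0663 0.0667
 0.067  0.0674 0.0677 0.0679 0.0686]
wrist yel 561 [0.5055 0.0326 0.0631] [0.0588 0.0619 0.0623 0.0625 0.0627 0.0628 0.063  0.0631 0.0633 0.0635
 0.0636 0.0637 0.064  0.0642 0.0651]
scene red 26 [0.5238 0.045  0.0621] [0.0577 0.0582 0.0583 0.0586 0.0589 0.0591 0.0607 0.0608 0.0611 0.0612
 0.0617 0.0617 0.0619 0.062  0.0621 0.0623 0.063  0.0631 0.0634 0.0641
 0.0642 0.0655 0.0656 0.0658 0.0659 0.0666]
scene yel 29 [0.5022 0.0379 0.0608] [0.0577 0.0581 0.0594 0.0599 0.0603 0.0606 0.0607 0.0609 0.0611 0.0614
 0.0618 0.062  0.0621 0.0624 0.0627]
```

Tab at 63.1 mm, close to the mark by both views. I'll release the knob and look at the crank.

```bash
python3 -m creep '[[0,0,0,0],[0,0,0,0],[0,0,0,0],[0,0,-0.5,0],[0,0,-1.2,0],[0,0,-2.2,0],[0,0,-3.0,0],[0,0,-3.2,-5],[0,0,-3.2,-12],[0,0,-3.2,-19],[0,0,-3.2,-26],[0,0,-3.2,-33],[0,0,-3.2,-40],[0,0,-3.2,-47],[0,0,-3.2,-53],[0,0,-3.2,-53]]' 0
python3 - <<'E'
from crank import *
c,b,yaw=crank(.586,-.009,.155);go(b[0]/1e3,b[1]/1e3,.285,yaw+180)
E
```

```text
time_s: 54.63
ee_pos: [0.6463, 0.0154, 0.2847]
orientation: [-3.128, -0.006, -2.779]
contact_force: [0.6, -0.7, -0.8]
grip_width: 0.502
grip_force: 0.0
wrist boss ((586.24755859375, -9.194334030151367), (23.42034912109375, 22.940404891967773), 21.406606674194336) 0.23583367260760527 knob ((646.2705688476562, 15.169660568237305), (21.01636505126953, 21.238204956054688), 43.43818664550781) 0.2617246668307065 arm 64.77936394200584 22.09277007691398
shift [ 2.162 -0.073  0.006] turn -1.71 now [0.6463 0.0154 0.2848] [-179.19   -0.35 -159.62] t 54.7 gw 0.5 F [-0.   0.3 -0. ]
```

```bash
python3 -m creep '[[0.6,0,0,-1.7],[1.3,0,0,-1.7],[1.9,-0.05,0,-1.7],[2.16,-0.07,0,-1.7],[2.16,-0.07,0,-1.7],[2.16,-0.07,0,-1.7]]' 0 80
python3 -c "
from h import *;go(.5862,-.0092,.187,202.1)"
```

```text
time_s: 55.18
ee_pos: [0.5864, -0.0092, 0.2857]
orientation: [-3.127, -0.005, -2.758]
contact_force: [-0.1, 0.4, 0.2]
grip_width: 0.5
grip_force: 0.0
shift [-0.011  0.05   3.29 ] turn -0.1 now [ 0.5864 -0.0092  0.2857] [-179.19   -0.31 -158.  ] t 55.2 gw 0.5 F [-0.1  0.4  0.2]
```

```bash
python3 -m creep '[[0,0,0.8,0],[0,0.02,1.6,0],[0,0.04,2.3,0],[0,0.05,2.8,0],[0,0.05,3.1,0],[0,0.05,3.28,0],[0,0.05,3.28,0],[0,0.05,3.28,0]]' 0 80
python3 -m creep '[[0,0,0,0],[0,0,0,0],[0,0,0,0],[0,0,0,0],[0,0,0,0],[0,0,0,0],[0,0,0,0]]' -1 80
python3 -m creep '[[0,0,-0.2,0],[0,0,-0.4,0],[0,0,-0.7,0],[0,0,-1.1,0],[0,0,-1.5,0],[0,0,-2,0],[0,0,-2.5,0],[0,0,-2.8,0],[0,0,-2.9,0],[0,0,-2.9,0]]'
python3 lv2.py | cut -c1-150
python3 -c "
from h import *;go(.6395,-.286,.27,202.1)"
```

```text
time_s: 55.85
ee_pos: [0.5863, -0.0092, 0.1875]
orientation: [-3.127, -0.006, -2.755]
contact_force: [0.4, 0.7, -0.4]
grip_width: 0.499
grip_force: 0.0
time_s: 56.43
ee_pos: [0.5864, -0.0093, 0.1882]
orientation: [-3.127, -0.004, -2.755]
contact_force: [-1.0, 0.3, 5.5]
grip_width: 0.262
grip_force: 78.9
time_s: 57.27
ee_pos: [0.5861, -0.008, 0.275]
orientation: [-3.127, -0.005, -2.755]
contact_force: [0.8, -0.4, -5.6]
grip_width: 0.263
grip_force: 79.4
wrist red 130 [0.5236 0.0341 0.0656] [0.0625 0.0632 0.0636 0.0641 0.0642 0.0646 0.0648 0.0651 0.0656 0.0663
 0.0669 0.0671 0.0674 0.0682 0.0686]
wrist yel 237 [0.5054 0.0326 0.0632] [0.0611 0.0621 0.0623 0.0625 0.0627 0.0629 0.063  0.0632 0.0634 0.0635
 0.0637 0.0638 0.064  0.0642 0.0646]
scene red 25 [0.524  0.0454 0.0624] [0.055  0.0592 0.0594 0.0594 0.0595 0.0601 0.0606 0.0611 0.0615 0.0615
 0.0618 0.062  0.0627 0.0635 0.0637 0.0639 0.064  0.064  0.0642 0.0642
 0.0646 0.065  0.0653 0.0663 0.0671]
scene yel 27 [0.5014 0.0368 0.0606] [0.0575 0.0586 0.0586 0.0597 0.0598 0.06   0.06   0.0601 0.0601 0.0603
 0.0603 0.0603 0.0604 0.0604 0.0606 0.0608 0.0608 0.0608 0.0611 0.0618
 0.0618 0.0618 0.0618 0.0618 0.062  0.0624 0.063 ]
shift [ 1.834 -9.255  0.26 ] turn 0.07 now [ 0.5856 -0.008   0.2736] [-179.21   -0.38 -157.83] t 57.4 gw 0.262 F [-0.2 -0.1 -5.3]
```

```bash
python3 -m creep '[[0,-0.4,0,0],[0.2,-1,0,0],[0.3,-1.7,0,0],[0.5,-2.5,0,0],[0.6,-3.3,0,0],[0.8,-4.1,0,0],[1,-4.9,0,0],[1.1,-5.7,0,0],[1.3,-6.5,0.1,0],[1.4,-7.3,0.1,0],[1.6,-8,0.2,0],[1.7,-8.6,0.2,0],[1.8,-9,0.2,0],[1.83,-9.25,0.26,0],[1.83,-9.25,0.26,0],[1.83,-9.25,0.26,0]]'
python3 -c "
from h import *;go(.640,-.288,.036,202.1)"
```

```text
time_s: 58.7
ee_pos: [0.6395, -0.2863, 0.2693]
orientation: [-3.129, -0.007, -2.755]
contact_force: [-0.5, 0.2, -4.8]
grip_width: 0.262
grip_force: 79.6
shift [-0.049  0.041  7.776] turn 0.03 now [ 0.6395 -0.2863  0.2693] [-179.26   -0.4  -157.87] t 58.7 gw 0.262 F [-0.5  0.2 -4.8]
```

```bash
python3 -m creep '[[0,0,0.6,0],[0,0,1.4,0],[0,0,2.3,0],[0,0,3.2,0],[0,0,4.1,0],[0,0,5,0],[0,0,5.8,0],[0,0,6.5,0],[0,0,7,0],[0,0,7.3,0],[0,0,7.5,0],[0,0,7.62,0],[0,0,7.7,0],[0,0,7.7,0]]'
python3 -m creep '[[0,0,0.02,0],[0,0,0.04,0],[0,0,0.04,0]]'
```

```text
time_s: 59.87
ee_pos: [0.6399, -0.2893, 0.0398]
orientation: [-3.127, -0.006, -2.754]
contact_force: [-0.5, -0.2, -5.8]
grip_width: 0.265
grip_force: 79.6
time_s: 60.12
ee_pos: [0.6399, -0.2894, 0.0386]
orientation: [-3.127, -0.006, -2.754]
contact_force: [0.1, -0.2, -5.4]
grip_width: 0.261
grip_force: 79.6
```

```bash
python3 -m creep '[[0,0,0.02,0],[0,0,0.04,0],[0,0,0.05,0],[0,0,0.05,0]]'
python3 -m creep '[[0,0,0,0],[0,0,0,0],[0,0,0,0],[0,0,0,0],[0,0,-0.5,0],[0,0,-1.2,0],[0,0,-2.2,0],[0,0,-3.2,0],[0,0,-4.2,0],[0,0,-5,0],[0,0,-5.4,0],[0,0,-5.4,0]]' 0
python3 - <<'E'
from crank import *
c,b,y=crank(.64,-.289)
c,b,y=crank(.64,-.289,n='top')
P=cloud(c);H=cv2.cvtColor(c['img'],cv2.COLOR_BGR2HSV)
m=(np.hypot(P[...,0]-.64,P[...,1]+.29)<.1)&(P[...,2]<.012)&(H[...,2]>170)&(H[...,0]<25)
p=P[m];print('mat',cv2.minEnclosingCircle((p[:,:2]*1e3).astype(np.float32)),p.mean(0),m.sum())
from t import tray
tray(.435,-.009,.107,n='scene',rad=.085);tray(.435,-.009,.107,n='top',rad=.085)
s=shot('scene');cv2.imwrite('pics/end.png',s['img'])
E
python3 lv2.py|cut -c1-60
```

```text
time_s: 60.45
ee_pos: [0.6399, -0.2895, 0.0373]
orientation: [-3.127, -0.005, -2.755]
contact_force: [-2.0, 0.1, 3.8]
grip_width: 0.265
grip_force: 80.8
time_s: 61.45
ee_pos: [0.6409, -0.2873, 0.2021]
orientation: [-3.124, -0.003, -2.754]
contact_force: [-0.5, 0.2, 0.7]
grip_width: 0.501
grip_force: 0.0
wrist boss ((639.4071655273438, -289.47039794921875), (23.340909957885742, 22.445615768432617), 22.177839279174805) 0.08483035518144866 knob ((699.7735595703125, -264.80731201171875), (21.287569046020508, 20.766284942626953), 44.57966995239258) 0.11062898455041473 arm 65.2101935107655 22.222791701655368
top boss ((0.0, 0.0), (0.0, 0.0), 0.0) nan knob ((0.0, 0.0), (0.0, 0.0), 0.0) nan arm 0.0 0.0
mat ((679.9603271484375, -202.88632202148438), 20.209320068359375) [ 0.6730762  -0.19876999  0.00091297] 4
scene [432.7  -7.3] [ 70.8 123.3] axis 180.0 z 0.1479
top [455.8  -8.4] [72.7 65.4] axis 0.6 z 0.1497
wrist red 0 [nan nan nan] []
wrist yel 0 [nan nan nan] []
scene red 25 [0.524  0.0455 0.0625] [0.058  0.0591 0.0595 0.
 0.0623 0.0624 0.0625 0.0627 0.0627 0.0628 0.0633 0.0641 0.0
 0.0653 0.0654 0.0657 0.0658 0.0661]
scene yel 31 [0.5017 0.0372 0.0606] [0.0583 0.059  0.0593 0.
 0.0614 0.0615 0.0617 0.0619 0.0621 0.0628]
  return _methods._mean(a, axis=axis, dtype=dtype,
  ret = ret.dtype.type(ret / rcount)
lv2.py:7: RuntimeWarning: Mean of empty slice.
  p=P[m];print(n,k,m.sum(),p.mean(0).round(4),np.sort(p[:,2])[::max(1,len(p)//14)].round(4))
  ret = um.true_divide(
```

View pics/end.png

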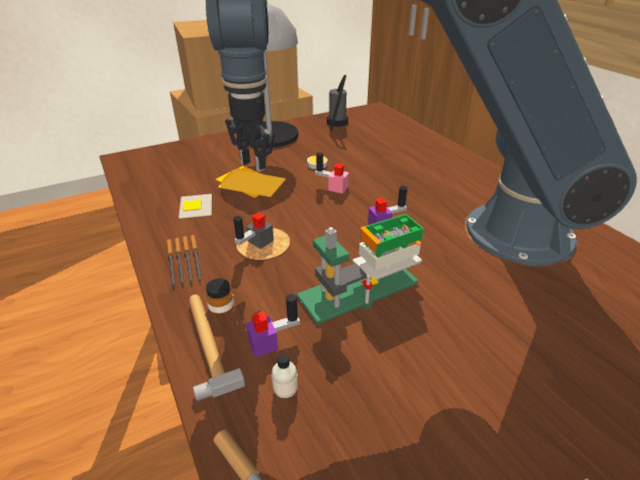

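The crank is standing on the middle of its mat (260,238). The pile is straight on the raised platform at (390,248), and the bottle and jar are untouched. Handing in.

```bash
python3 -c "
from cell import *;print(finish_job())"
```

```text
the job is handed in; nothing more can be done
None
```

Job handed in: the white and green trays (there was no blue one) are stacked end for end on the platform, it is wound to within about 1 mm of the red mark by my reading, and the crank is back on the middle of its mat; no verdict was returned.

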